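Pin the corner of a knock-down weaving frame

TASK

Put the corner of the weaving frame together: slide the loose crossbar's tenon into the slot of the clamped upright and push it fully home by feel, against the shoulder and against the bottom of the slot; then take the short pin from the block, push it down through all three holes until its head sits on the wood, and let go. The fork is hand-cut, so do not trust the drawing, and force nothing, the wood splits; leave the long pegs, the hammer and the spool where they are.

Things in the scene. Friction and masses are not known exactly. Their poses are not given: they have to be found in the camera images.
- upright: Beech upright, 44 mm wide (y), 54 thick, flat on the bench, immovable; its steel holdfast (140 mm high) bears on it 262 mm along x, shank on the -y side. Origin: bench level, where the 15 mm pin hole should be; but the fork is hand-cut: slot bottom and hole lie together anywhere from 12 mm short to 12 mm beyond along x, not measured. x along the upright, away from the fork; z up.
- fork_side (a point): On the upright's +y side face (y = 22 mm), 27 mm above the bench, level with the nominal hole: the tenon enters here, moving along the upright's -y. The fork runs 22 mm to either side of the true hole: cheeks z 0-18 and 36-54 mm, between them the slot, open at the upright's end (-x) and both sides, its bottom 22 mm beyond the true hole in +x. The wood splits under a push of about 35 N.
- crossbar: Loose beech crossbar flat on the bench, 44 mm wide (x), 54 thick, 0.4-0.6 kg. Origin: on its 15 mm tenon hole's axis (true), bench level; y along the bar, away from the tenon. Tenon x, y -22 to 22 mm, z 19.5-34.5; full section from the shoulder, y=22, to y=310. Home: axes as the upright's, shoulder on the upright's side, tenon edge x=22 on the slot's bottom; then all holes line up at its origin.
- bar_mid (a point): Crossbar's top face, mid-width, 140 mm along y from the tenon hole, near the centre of mass: a good place to grip it across its 44 mm width. It slides on the bench; pressed down it drags hard, with part of its weight taken it slides easily (1.5 mm of play above the tenon in the slot).
- pin: Short turned wooden pin, 35 g: round head 26 mm across, 30 tall; shank 14 mm thick, 52 long, its last 3 mm tapering to 11. Origin: centre of the head's underside; z towards the head. Starts upright in the pin block, head 60-90 mm above the bench. Home: head's underside on the upright's top, 54 mm up. A springy cork bush low in the hole resists 10 mm before home: about 8-12 N to pass, then less.
- pin_block: Fixed wooden block 180 x 50 x 60 mm with three holes in its top, 60 mm apart along its x, holding the short pin and the two long pegs in any order. Origin: centre of its underside.
- long_peg_a: Bystander: a peg like the pin, but its shank is 76 mm long, so its head stands 20 mm clear of the block. Origin: centre of the head's underside.
- long_peg_b: Bystander: another long peg, the same as the first.
- hammer: Bystander: wooden-handled hammer lying on the bench, 270 mm long. Origin: underside, along its handle.
- spool: Bystander: spool of orange thread standing on the bench, 38 mm across, 48 tall. Origin: centre of its underside.
Mind the look-alikes: they are no part of the job. Leave any blue or yellow look-alike of the pin alone.

How it is judged:
By the outcome, as a careful person would: the job done as asked, in the order asked, and still so for the second after the job is handed in, with the robot touching nothing.
It also fails if it takes over 72 s, if anything falls off the work surface, if the arm or the gripper's body presses on something with over 40 N, if the wrist force passes 120 N, or if a joint passes its speed limit or range.

ROBOT

A 6-joint arm with a two-finger parallel gripper is mounted at the origin on the work surface. World frame = base frame: x ahead of the robot, y to its left, z up, the work surface at z = 0. Lengths are in m, angles in degrees, forces in N, time in s.
With the tool pointing down it reaches from about 0.3 to 0.75 m from the base axis. Payload 8.5 kg.
Tool frame: the origin (TCP) lies on the centre line of the jaws, within the pads' length; the fingertips stand 14 mm ahead of it and the grasp point (between the pads) lies 5 mm behind it; z points along the fingers, y is the direction in which the jaws open and shut (so a half turn about z gives the same grasp; the last joint's range is limited). The gripper opens to 85 mm and grips with 20 to 120 N. Pads are 22 mm wide; open, the fingers measure 114 mm over their backs; the gripper's body (76 mm by 85 mm) begins 54 mm behind the grasp point. The pads swing forward as they close: fully open they stand 13 mm farther back than shut.
Start: joints at [-88.024, 21.807, 74.336, -0, 83.858, -12.336], TCP at [0.136, -0.533, 0.245] pointing down, gripper open.
Joint ranges: [-178.18, 178.18], [-50.72, 133.34], [12.68, 142.11], [-81.47, 261.47], [9.98, 163.14], [-165.26, 165.26]. Speed limits (degrees/s): [136.94, 136.94, 180, 180, 180, 180].

INTERFACE

Orientations are given as a 3x3 rotation matrix whose columns are the frame's x, y, z axes.
In Python, from rig import env, optics, order, finder gives the robot as it stands.
- The arm moves only by the tool play_rows, never from a script. Its argument "commands" is a list of rows, each an object of numbers: "grip": the closure, from -1 (fully open) to 1 (shut); "x", "y", "z": the shift along the tool's x, y, z in m; "rx", "ry", "rz": the turn, a rotation vector about the tool's x, y, z in rad. A call has 1 to 12 rows; each row shifts and turns the commanded pose from where the row before left it, along the tool's axes as they then stand; what a row does not reach is not made up. A row lasts 1/8 s, in which the tool goes at most 62.5 mm and 10.7 degrees, less where a joint would pass 70% of its speed; a pose out of reach is approached as far as the arm can. A call is refused whole if a number of a shift passes 0.0625 or a number of a turn 0.188, either way. A call with a gripper value outside its range is refused whole. The fingers move at their own pace and stop on an object; "squeeze" is the grip in N (left out, the last holds). Time passes only in rows, so rows that do not move let the fingers close. It gives the time, the measured TCP pose, the force and the opening at its end, in the units of the state.
- env.observe(): the state, without advancing time (a new reading comes with each control period).
- optics.get_image(name): name is "side" or "top" or "wrist"; returns a dict with "color" (480x640x3 uint8, blue, green, red), "range_z" (480x640 float32, m along the optical axis (not along the pixel's ray), 0 where there is no reading), "fov_y" (degrees; the focal length in pixels is half the picture's height over the tangent of half this angle, whatever the lens; pixels are square), "cx", "cy" (the principal point, pixels), "cam_to_world" (4x4, takes a point from camera to world coordinates). Camera axes: x right, y down, z forward; pixel columns grow to the right and rows downward; lengths in m; the calibration is good to about 2 mm. A picture is of the moment at which its call begins.
- order.close_job(): hands the job in, once; it reports no verdict.
Trained networks look in the newest picture that a camera, given by its name, has taken for a name from the list of things; names that differ only in an ending like _2 or _b are one class to them, and where a whole thing is asked for, a point or a joint stands for the part that bears it (a point fixed in the world has none). Each returns a list of dicts, best first, with "conf" (0 to 1); they miss things now and then, are a little off and sometimes report something else, mostly with a low value. They report only what shows in the picture. A call takes as long as a camera call. They do not tell look-alikes from the thing itself.
- finder.boxes_of(camera, thing): "point" ([x, y, z] in m, in world coordinates, good to about 4 mm: the middle of the surface that is visible of it).
The state is a dict: "time_s": time; "q": joint angles; "qvel": joint speeds; "joint_efforts": joint torques, N m; "position": TCP position; "tool_rot": TCP orientation; "ft_force": force on the tool from outside, world axes, zero at the start; "wrist_torque": the same for the moment, N m; "grip_width": finger opening in m.
Only numpy, scipy, OpenCV 4.12 (cv2) and the standard library are available. Lean on these libraries where they do the work, as an engineer would, in place of code of your own. Each camera call takes 0.05 s, during which the arm holds its last target.

## Working session

There is one attempt and no reset: what is moved stays moved. The work goes in short steps, Python scripts to look and compute and a tool call to move; the robot and the scene stay as the last step left them, time stands still between calls to the robot, and variables do not carry over. Pictures are saved under pics/ and viewed, and the job is handed in when it is done.

Besides the shell and the picture viewer there is one more tool, called after "Request:" by a JSON object that holds its "api" and its "payload", one argument or row to a line. play_rows: Moves the arm, as the interface text tells. Its arguments: {"type":"object","properties":{"commands":{"type":"array"},"squeeze":{"type":"number"}},"required":["commands"]}

```bash
ls; mkdir -p pics; cat > h.py <<'E'
import numpy as np, cv2
from rig import env, optics, order, finder
def shot(cam,fn=None):
    im=optics.get_image(cam)
    if fn: cv2.imwrite('pics/'+fn,im['color'])
    return im
def cloud(im):
    H,W=im['range_z'].shape; f=H/2/np.tan(np.radians(im['fov_y'])/2)
    v,u=np.mgrid[:H,:W]; z=im['range_z']
    P=np.stack([(u-im['cx'])/f*z,(v-im['cy'])/f*z,z],-1)
    T=np.array(im['cam_to_world']); W_=P@T[:3,:3].T+T[:3,3]
    W_[z<=0]=np.nan
    return W_
def proj(im,p):
    H=im['range_z'].shape[0]; f=H/2/np.tan(np.radians(im['fov_y'])/2)
    T=np.linalg.inv(np.array(im['cam_to_world'])); c=T[:3,:3]@np.array(p)+T[:3,3]
    return c[0]/c[2]*f+im['cx'],c[1]/c[2]*f+im['cy']
def st():
    s=env.observe()
    print('t',s['time_s'],'pos',np.round(s['position'],4),'F',np.round(s['ft_force'],2),'M',np.round(s['wrist_torque'],3),'w',s['grip_width'],'q',np.round(s['q'],1))
    return s
E
python3 - <<'E'
from h import *
s=st(); print(np.round(s['tool_rot'],4))
for c in ['top','side']:
    im=shot(c,c+'0.png'); np.savez('/tmp/'+c+'0.npz',**im)
    print(c,im['fov_y'],np.round(im['cam_to_world'],3).tolist())
    for t in ['upright','fork_side','crossbar','bar_mid','pin','pin_block','long_peg_a','hammer','spool']:
        print(t,[(round(d['conf'],2),np.round(d['point'],3).tolist()) for d in finder.boxes_of(c,t)])
st()
E
```

```text
pics
t 0.0 pos [ 0.1359 -0.5327  0.2447] F [-1.34  0.09  0.25] M [-0.014  0.027 -0.02 ] w 0.08512782098338488 q [-88.   21.8  74.4   0.   83.9 -12.3]
[[ 9.690e-01  2.472e-01 -0.000e+00]
 [ 2.472e-01 -9.690e-01  1.400e-03]
 [ 3.000e-04 -1.400e-03 -1.000e+00]]
top 42.06203804007829 [[0.002, -0.982, 0.188, 0.314], [-1.0, -0.005, -0.019, -0.093], [0.02, -0.188, -0.982, 1.075], [0.0, 0.0, 0.0, 1.0]]
upright [(0.71, [0.641, -0.0, 0.056])]
fork_side [(0.74, [0.644, -0.002, 0.053]), (0.74, [0.53, -0.25, 0.056])]
crossbar [(0.9, [0.399, 0.161, 0.054])]
bar_mid [(0.8, [0.403, 0.161, 0.051])]
pin [(0.75, [0.542, -0.259, 0.089]), (0.65, [0.553, -0.356, 0.078]), (0.52, [0.539, -0.18, 0.079]), (0.28, [0.399, 0.163, 0.054])]
pin_block [(0.96, [0.53, -0.252, 0.058])]
long_peg_a [(0.5, [0.598, -0.259, 0.109]), (0.49, [0.483, -0.259, 0.109])]
hammer [(0.93, [0.54, -0.422, 0.024]), (0.25, [0.64, 0.0, 0.049])]
spool [(0.93, [0.377, -0.05, 0.046]), (0.22, [0.641, 0.0, 0.057])]
side 56.781915355141194 [[0.975, -0.142, 0.168, 0.346], [-0.219, -0.554, 0.803, -0.806], [-0.021, -0.82, -0.572, 0.571], [0.0, 0.0, 0.0, 1.0]]
upright [(0.62, [0.621, -0.02, 0.05])]
fork_side [(0.94, [0.622, -0.019, 0.052])]
crossbar [(0.85, [0.408, 0.129, 0.045])]
bar_mid [(0.88, [0.41, 0.128, 0.043]), (0.6, [0.379, -0.063, 0.036]), (0.33, [0.479, -0.266, 0.099])]
pin [(0.76, [0.557, -0.363, 0.069]), (0.64, [0.54, -0.188, 0.063])]
pin_block [(0.66, [0.535, -0.284, 0.047])]
long_peg_a [(0.73, [0.603, -0.264, 0.102]), (0.54, [0.479, -0.266, 0.099])]
hammer [(0.89, [0.535, -0.432, 0.023])]
spool [(0.86, [0.38, -0.064, 0.034])]
t 1.0 pos [ 0.136  -0.5329  0.2453] F [ 0.17 -0.18 -1.21] M [-0.033  0.005 -0.006] w 0.08573378702195687 q [-88.   21.8  74.3   0.   83.9 -12.3]
```

View images.

View pics/top0.png

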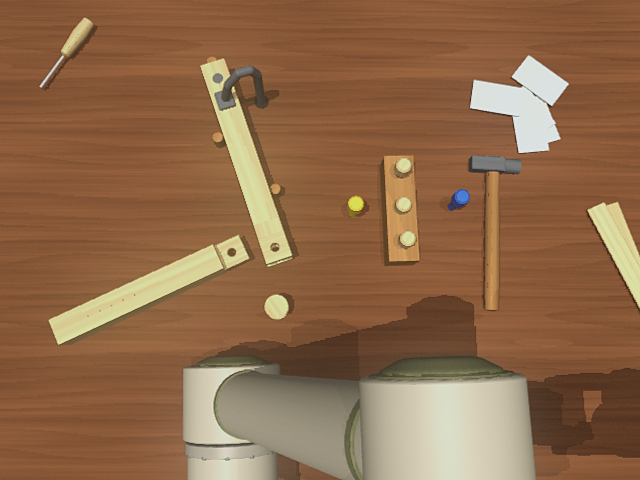

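View pics/side0.png

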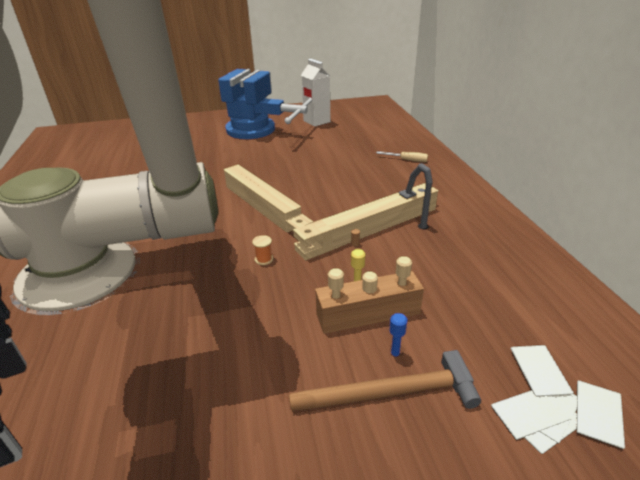

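```bash
cat > fit.py <<'E'
from h import *
def fit(c='top',d=None):
    im=np.load('/tmp/%s.npz'%d); im={k:im[k] for k in im}
    P=cloud(im); m=((P[...,2]>.047)&(P[...,2]<.062)&(P[...,1]>-.1)&(P[...,1]<.4)&(P[...,0]>.25)).astype(np.uint8)
    n,l,s,cen=cv2.connectedComponentsWithStats(m)
    for i in range(1,n):
        if s[i,4]<400: continue
        q=P[l==i]; xy=q[:,:2].astype(np.float32)*1000
        r=cv2.minAreaRect(xy); print(s[i],'z',np.nanmedian(q[:,2]),'rect',np.round(r[0],1),np.round(r[1],1),round(r[2],2)); print(np.round(cv2.boxPoints(r),1).tolist())
    return im,P
if __name__=='__main__':
    im,P=fit('top','top0')
    big=cv2.resize(im['color'][200:310,190:310],None,fx=6,fy=5.4,interpolation=cv2.INTER_CUBIC); cv2.imwrite('pics/zoom0.png',big)
    b2=cv2.resize(im['color'][140:280,370:490],None,fx=4,fy=4,interpolation=cv2.INTER_CUBIC); cv2.imwrite('pics/zoomp0.png',b2)
    for (u,v) in [(274,247),(231,252),(232,240)]: print(P[v,u])
    for (u,v) in [(403,166),(403,204),(407,239)]: print('peg',P[v,u])
E
python3 fit.py
```

```text
[ 200   59   92  206 5058] z 0.054473859735764685 rect [630.7   6.1] [371.4  44.1] 19.23
[[448.1000061035156, -34.29999923706055], [462.6000061035156, -75.9000015258789], [813.2999877929688, 46.5], [798.7000122070312, 88.0999984741211]]
[  48  245  176  100 4938] z 0.05428089210978049 rect [398.9 175.5] [ 45.5 288.5] 25.53
[[316.20001220703125, 295.8999938964844], [440.5, 35.599998474121094], [481.6000061035156, 55.20000076293945], [357.29998779296875, 315.5]]
[ 0.48251845 -0.04530178  0.01605943]
[0.47582914 0.02976197 0.00068225]
[0.49090073 0.02455867 0.03623364]
peg [ 0.60064661 -0.25512214  0.1093006 ]
peg [ 0.54284251 -0.25707591  0.08800022]
peg [ 0.48098788 -0.25795658  0.11200114]
```

View pics/zoom0.png

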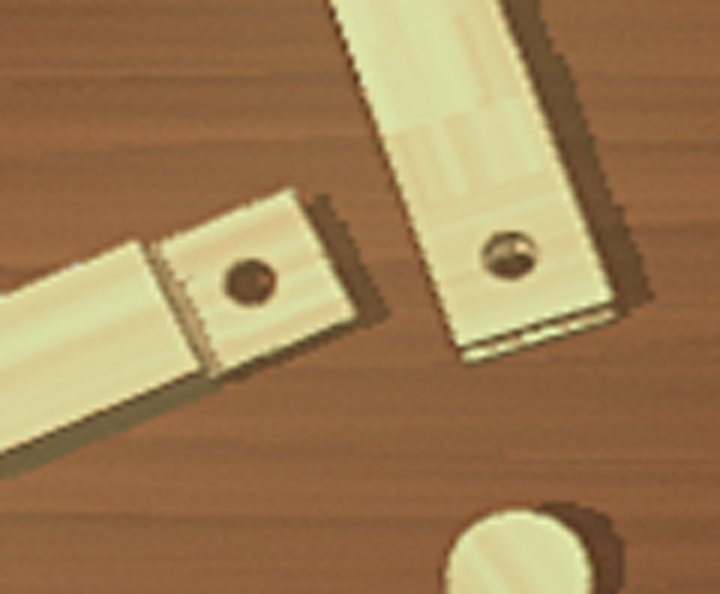

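View pics/zoomp0.png

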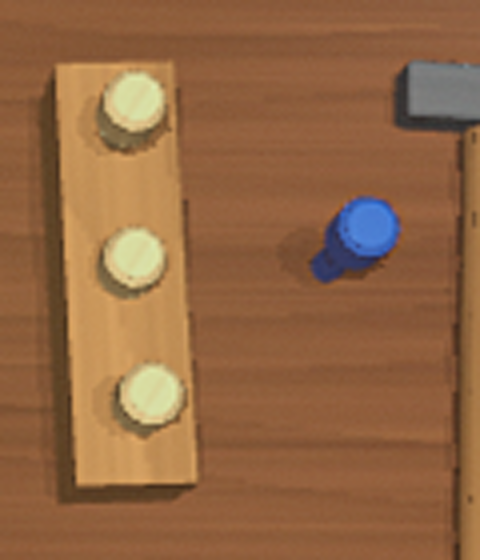

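```bash
cat > plan.py <<'E'
from h import *
def plan(tgt,yaw,n,s=None,p0=None,yaw0=None):
    """rows from current pose to world tgt with tool-y angle yaw(deg), n rows; shift in pre-turn frame"""
    s=s or env.observe(); R=np.array(s['tool_rot']); p=np.array(s['position'])
    y0=np.degrees(np.arctan2(R[1,1],R[0,1])); d=(yaw-y0+180)%360-180
    print('yaw0',round(y0,2),'dyaw',round(d,2),'shift',np.round(np.array(tgt)-p,4),'tilt',np.round(R[:2,2],4))
    st=(np.array(tgt)-p)/n; out=[]
    for i in range(n):
        a=-np.radians(d)*i/n; c=np.cos(a);q=np.sin(a)
        Rz=np.array([[c,-q,0],[q,c,0],[0,0,1]])
        v=(R@Rz).T@st
        out.append([round(x,4) for x in v]+[round(-np.radians(d)/n,4)])
    for o in out: print('{"grip":G,"x":%g,"y":%g,"z":%g,"rz":%g}'%tuple(o))
E
python3 - <<'E'
from h import *
im=np.load('/tmp/top0.npz'); im={k:im[k] for k in im}
def ray(u,v,z):
    H=480; f=H/2/np.tan(np.radians(im['fov_y'])/2); T=im['cam_to_world']
    d=T[:3,:3]@np.array([(u-im['cx'])/f,(v-im['cy'])/f,1]); o=T[:3,3]; return o+d*(z-o[2])/d[2]
print('fork hole',ray(275.0,247.2,.054))
# hole bar: zoom (251,282)
print('tenon hole',ray(190+251/6,200+282/5.4,.0345))
for n,z in [((510,255),.054)]: pass
print([ray(370+u/4,140+v/4,z)[:2].round(4).tolist() for (u,v),z in [((134,102),.11),((134,258),.09),((151,394),.11)]])
import plan
plan.plan([.410,.152,.15],25.5,12)
E
```

```text
fork hole [ 0.47616854 -0.04866922  0.054     ]
tenon hole [0.47037727 0.02448785 0.0345    ]
[[0.6013, -0.2558], [0.5416, -0.2575], [0.4821, -0.2595]]
yaw0 -75.69 dyaw 101.19 shift [ 0.274   0.6849 -0.0953] tilt [0. 0.]
{"grip":G,"x":0.0362,"y":-0.0497,"z":0.0079,"rz":-0.1472}
{"grip":G,"x":0.0431,"y":-0.0438,"z":0.0079,"rz":-0.1472}
{"grip":G,"x":0.0491,"y":-0.037,"z":0.0079,"rz":-0.1472}
{"grip":G,"x":0.054,"y":-0.0294,"z":0.0079,"rz":-0.1472}
{"grip":G,"x":0.0577,"y":-0.0212,"z":0.0079,"rz":-0.1472}
{"grip":G,"x":0.0602,"y":-0.0125,"z":0.0079,"rz":-0.1472}
{"grip":G,"x":0.0614,"y":-0.0035,"z":0.0079,"rz":-0.1472}
{"grip":G,"x":0.0612,"y":0.0055,"z":0.0079,"rz":-0.1472}
{"grip":G,"x":0.0598,"y":0.0144,"z":0.0079,"rz":-0.1472}
{"grip":G,"x":0.057,"y":0.023,"z":0.0079,"rz":-0.1472}
{"grip":G,"x":0.053,"y":0.0311,"z":0.0079,"rz":-0.1472}
{"grip":G,"x":0.0479,"y":0.0386,"z":0.0079,"rz":-0.1472}
```

Request:
{"api": "play_rows", "payload": {
  "commands": [
    {"grip": -1, "x": 0.036, "y": -0.05, "z": 0.008, "rz": -0.147},
    {"grip": -1, "x": 0.043, "y": -0.044, "z": 0.008, "rz": -0.147},
    {"grip": -1, "x": 0.049, "y": -0.037, "z": 0.008, "rz": -0.147},
    {"grip": -1, "x": 0.054, "y": -0.029, "z": 0.008, "rz": -0.147},
    {"grip": -1, "x": 0.058, "y": -0.021, "z": 0.008, "rz": -0.147},
    {"grip": -1, "x": 0.06, "y": -0.0125, "z": 0.008, "rz": -0.147},
    {"grip": -1, "x": 0.061, "y": -0.0035, "z": 0.008, "rz": -0.147},
    {"grip": -1, "x": 0.061, "y": 0.0055, "z": 0.008, "rz": -0.147},
    {"grip": -1, "x": 0.06, "y": 0.014, "z": 0.008, "rz": -0.147},
    {"grip": -1, "x": 0.057, "y": 0.023, "z": 0.008, "rz": -0.147},
    {"grip": -1, "x": 0.053, "y": 0.031, "z": 0.008, "rz": -0.147},
    {"grip": -1, "x": 0.048, "y": 0.039, "z": 0.008, "rz": -0.147}
  ]
}}

```text
invalid input at $.commands[0]: expected keys grip, x, y, z, rx, ry, rz
```

```bash
python3 - <<'E'
from h import *
import plan
st(); im=shot('wrist','w1.png'); np.savez('/tmp/w1.npz',**im)
plan.plan([.410,.152,.15],25.5,2)
E
```

```text
t 1.0 pos [ 0.136  -0.5329  0.2453] F [ 0.17 -0.18 -1.21] M [-0.033  0.005 -0.006] w 0.08573378702195687 q [-88.   21.8  74.3   0.   83.9 -12.3]
yaw0 -75.69 dyaw 101.19 shift [ 0.2741  0.6849 -0.0953] tilt [-0.  0.]
{"grip":G,"x":0.2174,"y":-0.298,"z":0.0477,"rz":-0.883}
{"grip":G,"x":0.3683,"y":-0.0211,"z":0.0477,"rz":-0.883}
```

All keys are required, so I'll include them.

Request:
{"api": "play_rows", "payload": {
  "commands": [
    {"grip": -1, "x": 0.036, "y": -0.05, "z": 0.008, "rx": 0, "ry": 0, "rz": -0.147},
    {"grip": -1, "x": 0.043, "y": -0.044, "z": 0.008, "rx": 0, "ry": 0, "rz": -0.147},
    {"grip": -1, "x": 0.049, "y": -0.037, "z": 0.008, "rx": 0, "ry": 0, "rz": -0.147},
    {"grip": -1, "x": 0.054, "y": -0.029, "z": 0.008, "rx": 0, "ry": 0, "rz": -0.147},
    {"grip": -1, "x": 0.058, "y": -0.021, "z": 0.008, "rx": 0, "ry": 0, "rz": -0.147},
    {"grip": -1, "x": 0.06, "y": -0.0125, "z": 0.008, "rx": 0, "ry": 0, "rz": -0.147},
    {"grip": -1, "x": 0.061, "y": -0.0035, "z": 0.008, "rx": 0, "ry": 0, "rz": -0.147},
    {"grip": -1, "x": 0.061, "y": 0.0055, "z": 0.008, "rx": 0, "ry": 0, "rz": -0.147},
    {"grip": -1, "x": 0.06, "y": 0.014, "z": 0.008, "rx": 0, "ry": 0, "rz": -0.147},
    {"grip": -1, "x": 0.057, "y": 0.023, "z": 0.008, "rx": 0, "ry": 0, "rz": -0.147},
    {"grip": -1, "x": 0.053, "y": 0.031, "z": 0.008, "rx": 0, "ry": 0, "rz": -0.147},
    {"grip": -1, "x": 0.048, "y": 0.039, "z": 0.008, "rx": 0, "ry": 0, "rz": -0.147}
  ]
}}

```text
time_s: 2.55
position: [0.4107, 0.154, 0.1493]
tool_rot: [[-0.433, 0.901, 0.001], [0.901, 0.433, -0.0], [-0.001, 0.001, -1.0]]
ft_force: [0.8, -1.0, 0.5]
grip_width: 0.0856
```

```bash
python3 - <<'E'
from h import *
import plan
st(); im=shot('wrist','w1.png'); np.savez('/tmp/w1.npz',**im)
plan.plan([.410,.152,.15],25.5,2)
E
```

```text
t 2.55 pos [0.4107 0.154  0.1493] F [ 0.82 -0.99  0.5 ] M [-0.036 -0.049 -0.042] w 0.08562392950648967 q [  5.   17.  100.1  -0.   62.9 -20.7]
yaw0 26.26 dyaw -0.76 shift [-0.002  -0.0073  0.0015] tilt [0.0018 0.0024]
{"grip":G,"x":-0.0028,"y":-0.0025,"z":-0.0007,"rz":0.0066}
{"grip":G,"x":-0.0028,"y":-0.0025,"z":-0.0007,"rz":0.0066}
```

View wrist.

View pics/w1.png

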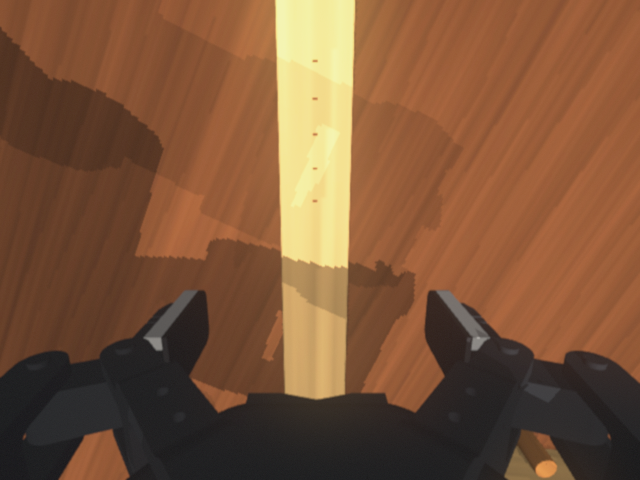

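```bash
python3 - <<'E'
from h import *
st(); im=shot('wrist'); np.savez('/tmp/w1.npz',**im);st()
P=cloud(im); 
m=((P[...,2]>.047)&(P[...,2]<.062)).astype(np.uint8)
n,l,s,c=cv2.connectedComponentsWithStats(m)
for i in range(1,n):
    if s[i,4]>1500:
        q=P[l==i]; r=cv2.minAreaRect(q[:,:2].astype(np.float32)*1000); print(s[i],np.nanmedian(q[:,2]),r,cv2.boxPoints(r).round(1).tolist())
E
```

```text
t 2.6 pos [0.412  0.1593 0.1485] F [-1.43  0.37 -1.66] M [0.002 0.061 0.044] w 0.08522798637011196 q [  5.6  17.3  99.7   0.1  62.9 -20.7]
t 2.65 pos [0.4109 0.1561 0.1486] F [-0.59  0.21  0.9 ] M [ 0.003 -0.022 -0.022] w 0.08554773673287545 q [  5.3  17.1 100.    0.1  62.9 -20.7]
[  271     0    80   399 27787] 0.05431629474919206 ((403.24200439453125, 166.9718017578125), (44.207969665527344, 255.07705688476562), 25.619888305664062) [[328.20001220703125, 272.3999938964844], [438.5, 42.400001525878906], [478.29998779296875, 61.5], [368.0, 291.5]]
```

Request:
{"api": "play_rows", "payload": {
  "commands": [
    {"grip": -1, "x": 0, "y": -0.0027, "z": 0.03, "rx": 0, "ry": 0, "rz": 0.012},
    {"grip": -1, "x": 0, "y": 0, "z": 0.03, "rx": 0, "ry": 0, "rz": 0},
    {"grip": -1, "x": 0, "y": 0, "z": 0.03, "rx": 0, "ry": 0, "rz": 0},
    {"grip": -1, "x": 0, "y": 0, "z": 0.025, "rx": 0, "ry": 0, "rz": 0},
    {"grip": -1, "x": 0, "y": 0, "z": 0.003, "rx": 0, "ry": 0, "rz": 0}
  ]
}}

```text
time_s: 3.28
position: [0.4071, 0.15, 0.0306]
tool_rot: [[-0.417, 0.909, -0.003], [0.909, 0.417, -0.0], [0.001, -0.002, -1.0]]
ft_force: [0.4, 0.3, 0.1]
grip_width: 0.0857
```

```bash
python3 - <<'E'
from h import *
import plan
st()
plan.plan([.4085,.155,.032],25.55,1)
E
```

```text
t 3.275 pos [0.4071 0.15   0.0306] F [0.36 0.29 0.1 ] M [-0.004  0.029 -0.02 ] w 0.08572286614132811 q [  4.5  28.5 108.8  -0.   42.8 -20.1]
yaw0 24.63 dyaw 0.92 shift [0.0014 0.005  0.0014] tilt [-0.0026 -0.0003]
{"grip":G,"x":0.004,"y":0.0033,"z":-0.0014,"rz":-0.0161}
```

Request:
{"api": "play_rows", "payload": {
  "commands": [
    {"grip": -1, "x": 0.004, "y": 0.0033, "z": 0, "rx": 0, "ry": 0, "rz": -0.014},
    {"grip": -1, "x": 0, "y": 0, "z": 0, "rx": 0, "ry": 0, "rz": 0}
  ]
}}

```text
time_s: 3.52
position: [0.4096, 0.1558, 0.0322]
tool_rot: [[-0.431, 0.902, 0.002], [0.902, 0.431, 0.0], [-0.001, 0.002, -1.0]]
ft_force: [0.0, -0.5, 1.3]
grip_width: 0.0855
```

```bash
python3 - <<'E'
from h import *
import plan
st()
plan.plan([.4085,.155,.032],25.55,1)
E
```

```text
t 3.525 pos [0.4096 0.1558 0.0322] F [ 0.04 -0.46  1.33] M [ 0.017 -0.012 -0.003] w 0.08551874190159582 q [  5.3  28.5 108.2   0.   43.1 -20.3]
yaw0 25.53 dyaw 0.02 shift [-0.0011 -0.0008 -0.0002] tilt [0.0021 0.0002]
{"grip":G,"x":-0.0003,"y":-0.0014,"z":0.0002,"rz":-0.0004}
```

Well aligned. Close.

Request:
{"api": "play_rows", "payload": {
  "commands": [
    {"grip": 1, "x": 0, "y": -0.0012, "z": 0, "rx": 0, "ry": 0, "rz": 0},
    {"grip": 1, "x": 0, "y": 0, "z": 0, "rx": 0, "ry": 0, "rz": 0},
    {"grip": 1, "x": 0, "y": 0, "z": 0, "rx": 0, "ry": 0, "rz": 0},
    {"grip": 1, "x": 0, "y": 0, "z": 0, "rx": 0, "ry": 0, "rz": 0},
    {"grip": 1, "x": 0, "y": 0, "z": 0, "rx": 0, "ry": 0, "rz": 0},
    {"grip": 1, "x": 0, "y": 0, "z": 0, "rx": 0, "ry": 0, "rz": 0}
  ],
  "squeeze": 70
}}

```text
time_s: 4.28
position: [0.4082, 0.1551, 0.0319]
tool_rot: [[-0.43, 0.903, 0.001], [0.903, 0.43, 0.0], [-0.0, 0.001, -1.0]]
ft_force: [-0.3, 0.4, 7.1]
grip_width: 0.0434
```

```bash
python3 - <<'E'
from h import *
im=shot('top','t2.png'); np.savez('/tmp/t2.npz',**im)
for _ in range(2): st(); shot('top')
E
python3 - <<'E'
import sys; sys.path.insert(0,'.')
from fit import *
fit('top','t2')
E
```

```text
t 4.325 pos [0.4082 0.1551 0.0319] F [0.18 0.55 7.81] M [-0.025  0.208 -0.028] w 0.04322690782916142 q [  5.2  28.5 108.5   0.   43.  -20.3]
t 4.375 pos [0.4082 0.1551 0.0319] F [-0.54  0.66  8.01] M [-0.048  0.249 -0.03 ] w 0.043451752461010656 q [  5.2  28.5 108.5   0.   43.  -20.3]
[ 200   59   92  206 5042] z 0.05444426020020732 rect [630.4   6.1] [371.2  44. ] 19.24
[[447.8999938964844, -34.29999923706055], [462.3999938964844, -75.9000015258789], [812.9000244140625, 46.400001525878906], [798.4000244140625, 88.0]]
[ 161  245   63   55 1628] z 0.05431934572992092 rect [436.  95.] [ 46.6 112.2] 27.51
[[389.3999938964844, 134.0], [441.20001220703125, 34.5], [482.5, 56.0], [430.70001220703125, 155.5]]
```

Request:
{"api": "play_rows", "payload": {
  "commands": [
    {"grip": 1, "x": 0, "y": 0, "z": -0.0006, "rx": 0, "ry": 0, "rz": 0},
    {"grip": 1, "x": 0, "y": 0, "z": 0, "rx": 0, "ry": 0, "rz": 0}
  ]
}}

```text
time_s: 4.68
position: [0.4079, 0.155, 0.0319]
tool_rot: [[-0.43, 0.903, -0.0], [0.903, 0.43, -0.0], [0.0, -0.0, -1.0]]
ft_force: [-0.1, -0.2, 0.4]
grip_width: 0.0435
```

Request:
{"api": "play_rows", "payload": {
  "commands": [
    {"grip": 1, "x": 0, "y": 0, "z": -0.0005, "rx": 0, "ry": 0, "rz": 0},
    {"grip": 1, "x": 0, "y": 0, "z": 0, "rx": 0, "ry": 0, "rz": 0}
  ]
}}

```text
time_s: 4.92
position: [0.4076, 0.155, 0.0322]
tool_rot: [[-0.431, 0.903, -0.001], [0.903, 0.431, -0.0], [0.0, -0.001, -1.0]]
ft_force: [-0.5, 0.8, -5.2]
grip_width: 0.0434
```

Request:
{"api": "play_rows", "payload": {
  "commands": [
    {"grip": 1, "x": 0, "y": 0, "z": 0, "rx": 0, "ry": 0, "rz": 0.055},
    {"grip": 1, "x": 0, "y": 0, "z": 0, "rx": 0, "ry": 0, "rz": 0.055},
    {"grip": 1, "x": -0.005, "y": -0.0035, "z": 0, "rx": 0, "ry": 0, "rz": 0},
    {"grip": 1, "x": -0.008, "y": -0.0035, "z": 0, "rx": 0, "ry": 0, "rz": 0},
    {"grip": 1, "x": -0.002, "y": 0, "z": 0, "rx": 0, "ry": 0, "rz": 0},
    {"grip": 1, "x": 0, "y": 0, "z": 0, "rx": 0, "ry": 0, "rz": 0}
  ]
}}

```text
time_s: 5.68
position: [0.4064, 0.1383, 0.0325]
tool_rot: [[-0.328, 0.945, 0.0], [0.945, 0.328, 0.0], [-0.0, 0.0, -1.0]]
ft_force: [-0.4, -0.3, -4.3]
grip_width: 0.0431
```

```bash
python3 - <<'E'
from h import *
import plan
im=shot('top','t3.png'); np.savez('/tmp/t3.npz',**im)
st(); plan.plan([.4283,.0878,.032],19.24,1)
big=cv2.resize(im['color'][190:310,150:310],None,fx=5,fy=5,interpolation=cv2.INTER_CUBIC); cv2.imwrite('pics/zoom3.png',big)
from fit import fit
fit('top','t3')
E
```

```text
t 5.725 pos [0.4064 0.1385 0.0325] F [-0.68  0.46 -5.06] M [-0.044 -0.053 -0.038] w 0.04337700839175453 q [  2.9  28.  109.6   0.   42.4 -16.3]
yaw0 19.19 dyaw 0.05 shift [ 0.0219 -0.0507 -0.0005] tilt [0.0002 0.0001]
{"grip":G,"x":-0.0551,"y":0.0041,"z":0.0005,"rz":-0.001}
[ 200   59   92  206 5045] z 0.05447295573259425 rect [629.9   5.9] [369.4  44.1] 19.23
[[448.29998779296875, -34.20000076293945], [462.79998779296875, -75.80000305175781], [811.5, 45.900001525878906], [797.0, 87.5]]
[ 172  253   64   47 1581] z 0.054938905262833515 rect [428.9  74. ] [ 45.1 107.3] 18.83
[[390.20001220703125, 117.5], [424.8999938964844, 15.899999618530273], [467.6000061035156, 30.5], [433.0, 132.0]]
```

View pics/zoom3.png

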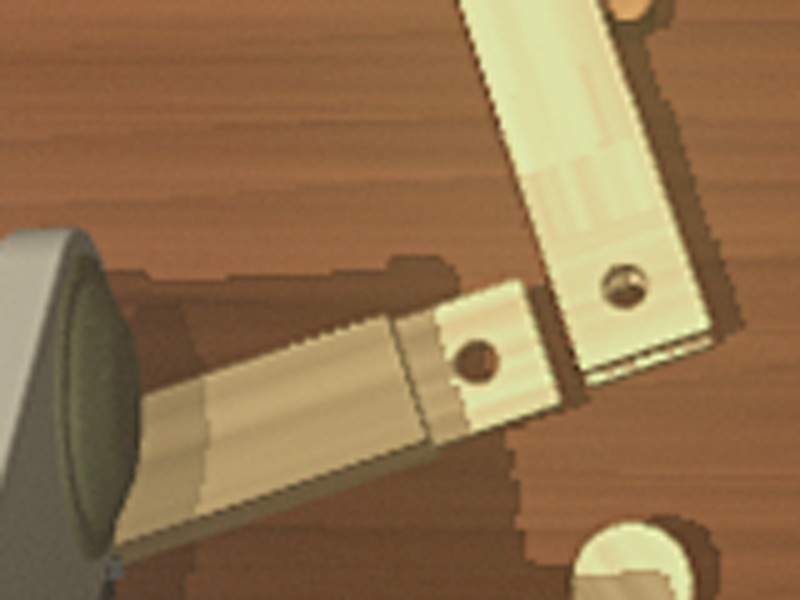

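Request:
{"api": "play_rows", "payload": {
  "commands": [
    {"grip": 1, "x": -0.004, "y": 0, "z": 0.0003, "rx": 0, "ry": 0, "rz": 0},
    {"grip": 1, "x": -0.005, "y": 0, "z": 0, "rx": 0, "ry": 0, "rz": 0},
    {"grip": 1, "x": -0.004, "y": 0, "z": 0, "rx": 0, "ry": 0, "rz": 0},
    {"grip": 1, "x": -0.003, "y": 0, "z": 0, "rx": 0, "ry": 0, "rz": 0},
    {"grip": 1, "x": -0.002, "y": 0, "z": 0, "rx": 0, "ry": 0, "rz": 0}
  ]
}}

```text
time_s: 6.35
position: [0.4122, 0.1214, 0.0321]
tool_rot: [[-0.329, 0.944, 0.0], [0.944, 0.329, 0.0], [0.0, 0.0, -1.0]]
ft_force: [0.2, 0.1, -5.6]
grip_width: 0.0434
```

Request:
{"api": "play_rows", "payload": {
  "commands": [
    {"grip": 1, "x": -0.005, "y": 0, "z": 0, "rx": 0, "ry": 0, "rz": 0},
    {"grip": 1, "x": -0.005, "y": 0, "z": 0, "rx": 0, "ry": 0, "rz": 0},
    {"grip": 1, "x": -0.005, "y": 0, "z": 0, "rx": 0, "ry": 0, "rz": 0},
    {"grip": 1, "x": -0.004, "y": 0, "z": 0, "rx": 0, "ry": 0, "rz": 0},
    {"grip": 1, "x": -0.002, "y": 0, "z": 0, "rx": 0, "ry": 0, "rz": 0}
  ]
}}

```text
time_s: 6.98
position: [0.4192, 0.1015, 0.0321]
tool_rot: [[-0.329, 0.945, 0.0], [0.945, 0.329, 0.0], [0.0, 0.0, -1.0]]
ft_force: [-0.3, 0.7, -6.0]
grip_width: 0.0431
```

Request:
{"api": "play_rows", "payload": {
  "commands": [
    {"grip": 1, "x": -0.003, "y": 0, "z": 0, "rx": 0, "ry": 0, "rz": 0},
    {"grip": 1, "x": -0.003, "y": 0, "z": 0, "rx": 0, "ry": 0, "rz": 0},
    {"grip": 1, "x": -0.002, "y": 0, "z": 0, "rx": 0, "ry": 0, "rz": 0}
  ]
}}

```text
time_s: 7.35
position: [0.4218, 0.094, 0.0321]
tool_rot: [[-0.329, 0.944, 0.0], [0.944, 0.329, -0.0], [-0.0, 0.0, -1.0]]
ft_force: [0.1, 0.3, -5.7]
grip_width: 0.0433
```

```bash
python3 - <<'E'
from h import *
import plan
im=shot('top','t4.png'); np.savez('/tmp/t4.npz',**im)
st(); plan.plan([.4283,.0878,.032],19.24,1)
big=cv2.resize(im['color'][190:310,150:310],None,fx=5,fy=5,interpolation=cv2.INTER_CUBIC); cv2.imwrite('pics/zoom4.png',big)
E
```

```text
t 7.4 pos [0.4219 0.0939 0.0321] F [ 0.53  0.07 -5.2 ] M [-0.108 -0.054  0.   ] w 0.04318019144375617 q [ -3.2  28.2 109.1  -0.   42.7 -22.4]
yaw0 19.19 dyaw 0.05 shift [ 0.0064 -0.0061 -0.0001] tilt [ 0.0002 -0.    ]
{"grip":G,"x":-0.0079,"y":0.0041,"z":0.0001,"rz":-0.0009}
```

View pics/zoom4.png

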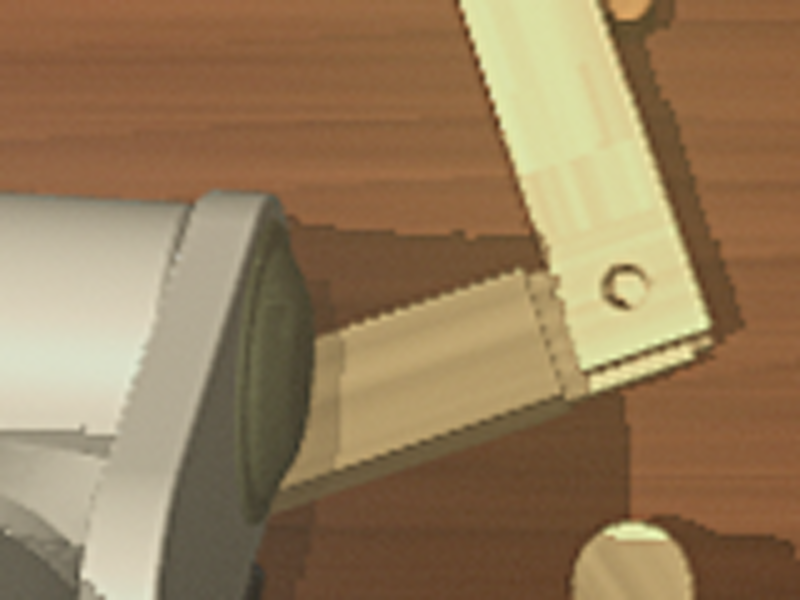

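Request:
{"api": "play_rows", "payload": {
  "commands": [
    {"grip": 1, "x": -0.003, "y": 0, "z": 0, "rx": 0, "ry": 0, "rz": 0},
    {"grip": 1, "x": -0.002, "y": 0, "z": 0, "rx": 0, "ry": 0, "rz": 0},
    {"grip": 1, "x": -0.001, "y": 0, "z": 0, "rx": 0, "ry": 0, "rz": 0},
    {"grip": 1, "x": 0, "y": 0, "z": 0, "rx": 0, "ry": 0, "rz": 0}
  ]
}}

```text
time_s: 7.9
position: [0.4237, 0.0885, 0.0321]
tool_rot: [[-0.329, 0.944, 0.0], [0.944, 0.329, 0.0], [0.0, 0.0, -1.0]]
ft_force: [-0.2, -0.4, -5.3]
grip_width: 0.0431
```

Request:
{"api": "play_rows", "payload": {
  "commands": [
    {"grip": 1, "x": -0.0007, "y": 0, "z": 0, "rx": 0, "ry": 0, "rz": 0},
    {"grip": 1, "x": 0, "y": 0, "z": 0, "rx": 0, "ry": 0, "rz": 0}
  ]
}}

```text
time_s: 8.15
position: [0.4239, 0.0879, 0.0321]
tool_rot: [[-0.329, 0.944, -0.0], [0.944, 0.329, 0.0], [0.0, -0.0, -1.0]]
ft_force: [0.2, 0.1, -4.5]
grip_width: 0.0433
```

Request:
{"api": "play_rows", "payload": {
  "commands": [
    {"grip": 1, "x": -0.0007, "y": 0, "z": 0, "rx": 0, "ry": 0, "rz": 0},
    {"grip": 1, "x": 0, "y": 0, "z": 0, "rx": 0, "ry": 0, "rz": 0}
  ]
}}

```text
time_s: 8.4
position: [0.4242, 0.0872, 0.0321]
tool_rot: [[-0.329, 0.944, 0.0], [0.944, 0.329, 0.0], [0.0, 0.0, -1.0]]
ft_force: [1.5, 0.2, -5.8]
grip_width: 0.0432
```

Request:
{"api": "play_rows", "payload": {
  "commands": [
    {"grip": 1, "x": -0.0006, "y": 0, "z": 0, "rx": 0, "ry": 0, "rz": 0},
    {"grip": 1, "x": 0, "y": 0, "z": 0, "rx": 0, "ry": 0, "rz": 0}
  ]
}}

```text
time_s: 8.65
position: [0.4244, 0.0866, 0.0321]
tool_rot: [[-0.329, 0.944, 0.0], [0.944, 0.329, -0.0], [-0.0, 0.0, -1.0]]
ft_force: [-0.9, -0.3, -4.7]
grip_width: 0.0432
```

Request:
{"api": "play_rows", "payload": {
  "commands": [
    {"grip": 1, "x": -0.0006, "y": 0, "z": 0, "rx": 0, "ry": 0, "rz": 0},
    {"grip": 1, "x": 0, "y": 0, "z": 0, "rx": 0, "ry": 0, "rz": 0}
  ]
}}

```text
time_s: 8.9
position: [0.4243, 0.0864, 0.0321]
tool_rot: [[-0.329, 0.944, -0.0], [0.944, 0.329, 0.001], [0.001, -0.0, -1.0]]
ft_force: [-0.8, 4.6, -3.4]
grip_width: 0.0434
```

Request:
{"api": "play_rows", "payload": {
  "commands": [
    {"grip": 1, "x": -0.0005, "y": 0, "z": 0, "rx": 0, "ry": 0, "rz": 0},
    {"grip": 1, "x": 0, "y": 0, "z": 0, "rx": 0, "ry": 0, "rz": 0}
  ]
}}

```text
time_s: 9.15
position: [0.4243, 0.0864, 0.0322]
tool_rot: [[-0.329, 0.944, -0.001], [0.944, 0.329, 0.001], [0.001, -0.0, -1.0]]
ft_force: [-1.0, 9.3, -3.6]
grip_width: 0.0431
```

Request:
{"api": "play_rows", "payload": {
  "commands": [
    {"grip": 1, "x": 0.0009, "y": 0.001, "z": 0, "rx": 0, "ry": 0, "rz": 0},
    {"grip": 1, "x": 0, "y": 0.001, "z": 0, "rx": 0, "ry": 0, "rz": 0},
    {"grip": 1, "x": 0, "y": 0.0005, "z": 0, "rx": 0, "ry": 0, "rz": 0},
    {"grip": 1, "x": 0, "y": 0, "z": 0, "rx": 0, "ry": 0, "rz": 0}
  ]
}}

```text
time_s: 9.65
position: [0.4267, 0.0872, 0.032]
tool_rot: [[-0.329, 0.944, -0.0], [0.944, 0.329, 0.0], [0.0, -0.0, -1.0]]
ft_force: [-1.1, 0.7, -6.4]
grip_width: 0.0432
```

Request:
{"api": "play_rows", "payload": {
  "commands": [
    {"grip": 1, "x": 0, "y": 0.0007, "z": 0, "rx": 0, "ry": 0, "rz": 0},
    {"grip": 1, "x": 0, "y": 0, "z": 0, "rx": 0, "ry": 0, "rz": 0}
  ]
}}

```text
time_s: 9.9
position: [0.4274, 0.0875, 0.0321]
tool_rot: [[-0.329, 0.944, -0.0], [0.944, 0.329, -0.0], [-0.0, -0.0, -1.0]]
ft_force: [-0.5, 0.7, -5.6]
grip_width: 0.0433
```

Request:
{"api": "play_rows", "payload": {
  "commands": [
    {"grip": 1, "x": 0, "y": 0.0006, "z": 0, "rx": 0, "ry": 0, "rz": 0},
    {"grip": 1, "x": 0, "y": 0, "z": 0, "rx": 0, "ry": 0, "rz": 0}
  ]
}}

```text
time_s: 10.15
position: [0.4281, 0.0877, 0.0321]
tool_rot: [[-0.329, 0.944, 0.0], [0.944, 0.329, 0.0], [-0.0, 0.0, -1.0]]
ft_force: [-1.2, 0.9, -6.6]
grip_width: 0.0436
```

Request:
{"api": "play_rows", "payload": {
  "commands": [
    {"grip": 1, "x": 0, "y": 0.0006, "z": 0, "rx": 0, "ry": 0, "rz": 0},
    {"grip": 1, "x": 0, "y": 0, "z": 0, "rx": 0, "ry": 0, "rz": 0}
  ]
}}

```text
time_s: 10.4
position: [0.4286, 0.0879, 0.0321]
tool_rot: [[-0.329, 0.944, 0.0], [0.944, 0.329, -0.0], [-0.0, 0.0, -1.0]]
ft_force: [-1.6, 1.7, -5.5]
grip_width: 0.0431
```

Request:
{"api": "play_rows", "payload": {
  "commands": [
    {"grip": 1, "x": 0, "y": 0.0005, "z": 0, "rx": 0, "ry": 0, "rz": 0},
    {"grip": 1, "x": 0, "y": 0, "z": 0, "rx": 0, "ry": 0, "rz": 0}
  ]
}}

```text
time_s: 10.65
position: [0.4291, 0.0881, 0.0321]
tool_rot: [[-0.329, 0.944, 0.0], [0.944, 0.329, -0.0], [-0.0, 0.0, -1.0]]
ft_force: [-1.1, 1.1, -5.1]
grip_width: 0.0433
```

Request:
{"api": "play_rows", "payload": {
  "commands": [
    {"grip": 1, "x": 0, "y": 0.0005, "z": 0, "rx": 0, "ry": 0, "rz": 0},
    {"grip": 1, "x": 0, "y": 0, "z": 0, "rx": 0, "ry": 0, "rz": 0}
  ]
}}

```text
time_s: 10.9
position: [0.4293, 0.0882, 0.0321]
tool_rot: [[-0.329, 0.944, -0.001], [0.944, 0.329, -0.0], [0.0, -0.001, -1.0]]
ft_force: [-2.2, 0.2, -3.9]
grip_width: 0.0431
```

Request:
{"api": "play_rows", "payload": {
  "commands": [
    {"grip": 1, "x": 0, "y": 0.0005, "z": 0, "rx": 0, "ry": 0, "rz": 0},
    {"grip": 1, "x": 0, "y": 0, "z": 0, "rx": 0, "ry": 0, "rz": 0}
  ]
}}

```text
time_s: 11.15
position: [0.4294, 0.0883, 0.0321]
tool_rot: [[-0.328, 0.945, -0.001], [0.945, 0.328, -0.0], [0.0, -0.001, -1.0]]
ft_force: [-4.8, -2.9, -2.9]
grip_width: 0.0432
```

Request:
{"api": "play_rows", "payload": {
  "commands": [
    {"grip": 1, "x": 0, "y": 0.0004, "z": 0, "rx": 0, "ry": 0, "rz": 0},
    {"grip": 1, "x": -0.0005, "y": 0, "z": 0, "rx": 0, "ry": 0, "rz": 0},
    {"grip": 1, "x": -0.0005, "y": 0, "z": 0, "rx": 0, "ry": 0, "rz": 0},
    {"grip": 1, "x": 0, "y": 0, "z": 0, "rx": 0, "ry": 0, "rz": 0}
  ]
}}

```text
time_s: 11.65
position: [0.4295, 0.0883, 0.0321]
tool_rot: [[-0.328, 0.945, -0.002], [0.945, 0.328, 0.001], [0.002, -0.002, -1.0]]
ft_force: [-7.5, 5.5, -1.0]
grip_width: 0.0432
```

Request:
{"api": "play_rows", "payload": {
  "commands": [
    {"grip": 1, "x": -0.0006, "y": 0, "z": 0, "rx": 0, "ry": 0, "rz": 0},
    {"grip": 1, "x": 0, "y": 0, "z": 0, "rx": 0, "ry": 0, "rz": 0}
  ]
}}

```text
time_s: 11.9
position: [0.4294, 0.0882, 0.0321]
tool_rot: [[-0.328, 0.945, -0.003], [0.945, 0.328, 0.002], [0.003, -0.002, -1.0]]
ft_force: [-6.9, 10.4, -0.0]
grip_width: 0.0436
```

```bash
python3 - <<'E'
from h import *
import plan
im=shot('top','t5.png'); np.savez('/tmp/t5.npz',**im)
st()
big=cv2.resize(im['color'][190:310,150:310],None,fx=5,fy=5,interpolation=cv2.INTER_CUBIC); cv2.imwrite('pics/zoom5.png',big)
E
```

```text
t 11.95 pos [0.4294 0.0882 0.0321] F [-7.74 10.51 -0.4 ] M [ 1.105  0.91  -0.365] w 0.04346204414043019 q [-4.000e+00  2.860e+01  1.081e+02  1.000e-01  4.350e+01 -2.330e+01]
```

View pics/zoom5.png

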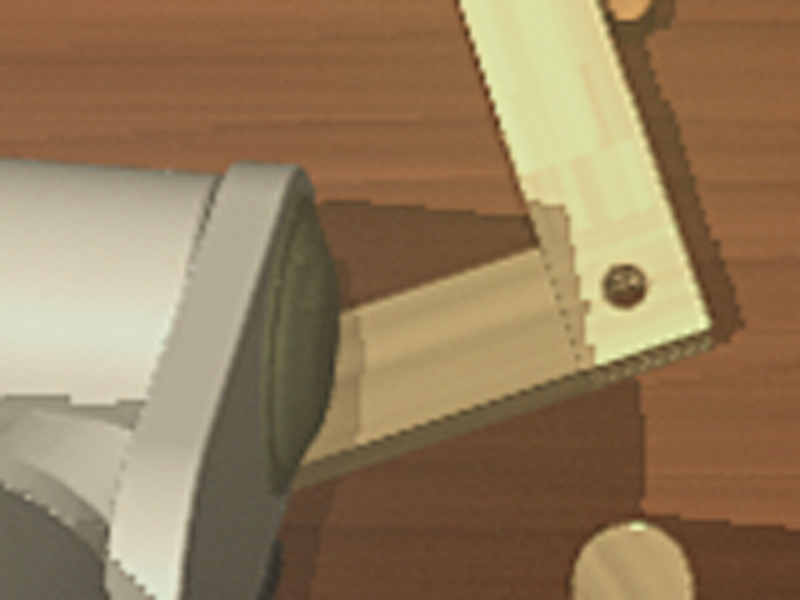

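Request:
{"api": "play_rows", "payload": {
  "commands": [
    {"grip": 1, "x": 0.0008, "y": -0.0003, "z": 0, "rx": 0, "ry": 0, "rz": 0},
    {"grip": 1, "x": 0, "y": 0, "z": 0, "rx": 0, "ry": 0, "rz": 0}
  ]
}}

```text
time_s: 12.2
position: [0.4294, 0.0882, 0.0321]
tool_rot: [[-0.328, 0.945, -0.002], [0.945, 0.328, 0.001], [0.001, -0.001, -1.0]]
ft_force: [-5.8, 3.3, -2.1]
grip_width: 0.0434
```

Request:
{"api": "play_rows", "payload": {
  "commands": [
    {"grip": -1, "x": 0, "y": 0, "z": 0, "rx": 0, "ry": 0, "rz": 0},
    {"grip": -1, "x": 0, "y": 0, "z": 0, "rx": 0, "ry": 0, "rz": 0},
    {"grip": -1, "x": 0, "y": 0, "z": 0, "rx": 0, "ry": 0, "rz": 0},
    {"grip": -1, "x": 0, "y": 0, "z": 0, "rx": 0, "ry": 0, "rz": 0},
    {"grip": -1, "x": 0, "y": 0, "z": -0.02, "rx": 0, "ry": 0, "rz": 0},
    {"grip": -1, "x": 0, "y": 0, "z": -0.03, "rx": 0, "ry": 0, "rz": 0},
    {"grip": -1, "x": 0, "y": 0, "z": -0.04, "rx": 0, "ry": 0, "rz": 0},
    {"grip": -1, "x": 0, "y": 0, "z": -0.04, "rx": 0, "ry": 0, "rz": 0},
    {"grip": -1, "x": 0, "y": 0, "z": -0.04, "rx": 0, "ry": 0, "rz": 0},
    {"grip": -1, "x": 0, "y": 0, "z": 0, "rx": 0, "ry": 0, "rz": 0}
  ]
}}

```text
time_s: 13.45
position: [0.4314, 0.0876, 0.2045]
tool_rot: [[-0.329, 0.944, 0.006], [0.944, 0.329, -0.0], [-0.002, 0.006, -1.0]]
ft_force: [0.6, 0.2, -1.3]
grip_width: 0.0852
```

```bash
python3 - <<'E'
from h import *
import plan
im=shot('top','t6.png'); np.savez('/tmp/t6.npz',**im)
st()
big=cv2.resize(im['color'][190:310,150:310],None,fx=5,fy=5,interpolation=cv2.INTER_CUBIC); cv2.imwrite('pics/zoom6.png',big)
from fit import fit
fit('top','t6')
plan.plan([.5416,-.2575,.2],-90,11)
E
```

```text
t 13.5 pos [0.4305 0.0877 0.2028] F [-0.09  0.81 -0.91] M [ 0.004  0.014 -0.051] w 0.08505383342101386 q [ -4.   13.1  95.1  -0.   71.7 -23.2]
[ 184   59  108  231 7224] z 0.05441467870409622 rect [607.7  70.7] [370.8 180.9] 19.21
[[402.79998779296875, 95.0999984741211], [462.29998779296875, -75.80000305175781], [812.5, 46.20000076293945], [753.0, 217.10000610351562]]
[ 89 279  55  24 709] z 0.05429419379881528 rect [407.4 207.8] [84.4 38.2] 84.68
[[384.5, 167.60000610351562], [422.5, 164.0], [430.29998779296875, 248.10000610351562], [392.3999938964844, 251.60000610351562]]
yaw0 19.2 dyaw -109.2 shift [ 0.1111 -0.3452 -0.0028] tilt [ 0.0023 -0.0002]
{"grip":G,"x":-0.033,"y":-0.0008,"z":0.0003,"rz":0.1733}
{"grip":G,"x":-0.0326,"y":0.0049,"z":0.0003,"rz":0.1733}
{"grip":G,"x":-0.0313,"y":0.0105,"z":0.0003,"rz":0.1733}
{"grip":G,"x":-0.029,"y":0.0157,"z":0.0003,"rz":0.1733}
{"grip":G,"x":-0.0259,"y":0.0204,"z":0.0003,"rz":0.1733}
{"grip":G,"x":-0.0219,"y":0.0246,"z":0.0003,"rz":0.1733}
{"grip":G,"x":-0.0174,"y":0.028,"z":0.0003,"rz":0.1733}
{"grip":G,"x":-0.0123,"y":0.0306,"z":0.0003,"rz":0.1733}
{"grip":G,"x":-0.0068,"y":0.0322,"z":0.0003,"rz":0.1733}
{"grip":G,"x":-0.0012,"y":0.0329,"z":0.0003,"rz":0.1733}
{"grip":G,"x":0.0045,"y":0.0326,"z":0.0003,"rz":0.1733}
```

View pics/zoom6.png

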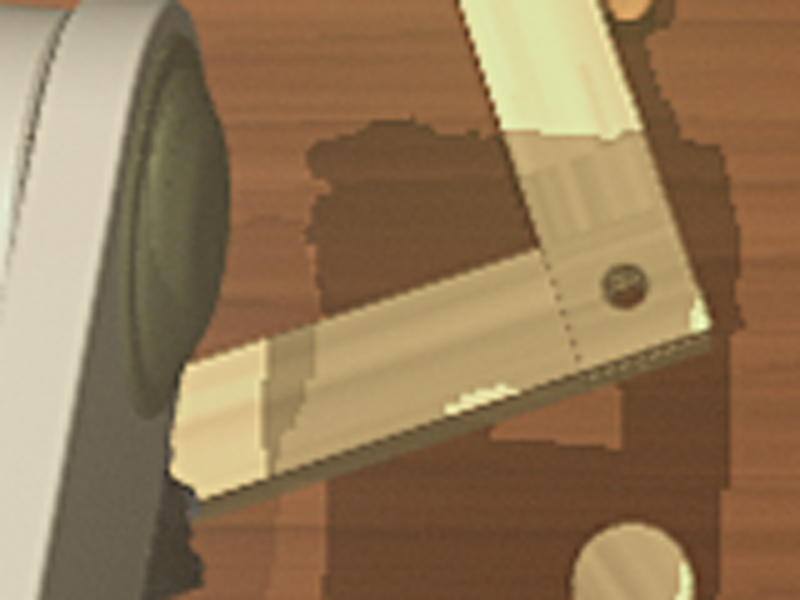

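Request:
{"api": "play_rows", "payload": {
  "commands": [
    {"grip": -1, "x": -0.033, "y": -0.001, "z": 0, "rx": 0, "ry": 0, "rz": 0.17},
    {"grip": -1, "x": -0.0326, "y": 0.005, "z": 0, "rx": 0, "ry": 0, "rz": 0.17},
    {"grip": -1, "x": -0.0313, "y": 0.0105, "z": 0, "rx": 0, "ry": 0, "rz": 0.17},
    {"grip": -1, "x": -0.029, "y": 0.0157, "z": 0, "rx": 0, "ry": 0, "rz": 0.17},
    {"grip": -1, "x": -0.026, "y": 0.02, "z": 0, "rx": 0, "ry": 0, "rz": 0.17},
    {"grip": -0.6, "x": -0.022, "y": 0.0246, "z": 0, "rx": 0, "ry": 0, "rz": 0.17},
    {"grip": -0.4, "x": -0.0174, "y": 0.028, "z": 0, "rx": 0, "ry": 0, "rz": 0.17},
    {"grip": -0.4, "x": -0.0123, "y": 0.0306, "z": 0, "rx": 0, "ry": 0, "rz": 0.17},
    {"grip": -0.4, "x": -0.007, "y": 0.032, "z": 0, "rx": 0, "ry": 0, "rz": 0.17},
    {"grip": -0.4, "x": -0.001, "y": 0.033, "z": 0, "rx": 0, "ry": 0, "rz": 0.17},
    {"grip": -0.4, "x": 0.0045, "y": 0.0326, "z": 0, "rx": 0, "ry": 0, "rz": 0.17},
    {"grip": -0.4, "x": 0, "y": 0, "z": 0, "rx": 0, "ry": 0, "rz": 0}
  ]
}}

```text
time_s: 15.0
position: [0.546, -0.2572, 0.1998]
tool_rot: [[0.999, 0.033, -0.003], [0.033, -0.999, 0.002], [-0.002, -0.002, -1.0]]
ft_force: [-0.4, 0.3, 0.4]
grip_width: 0.0602
```

```bash
python3 - <<'E'
from h import *
import plan
im=shot('wrist','w7.png'); np.savez('/tmp/w7.npz',**im)
st()
plan.plan([.5416,-.2575,.15],-88,1)
P=cloud(im)
m=((P[...,2]>.078)&(P[...,2]<.125)&(P[...,1]<-.2)&(P[...,1]>-.31)).astype(np.uint8)
n,l,s,c=cv2.connectedComponentsWithStats(m)
for i in range(1,n):
    if s[i,4]>200:
        q=P[l==i]; zt=np.nanpercentile(q[:,2],90); q=q[q[:,2]>zt-.006]; r=cv2.minEnclosingCircle(q[:,:2].astype(np.float32)*1000); print(s[i],zt,r)
E
```

```text
t 15.05 pos [ 0.5458 -0.256   0.2001] F [-0.43  0.36 -0.03] M [-0.015  0.017  0.046] w 0.05956099604609265 q [-36.4  29.1  69.7   0.   81.3  51.6]
yaw0 -87.93 dyaw -0.07 shift [-0.0042 -0.0015 -0.0501] tilt [-0.0026  0.002 ]
{"grip":G,"x":-0.0041,"y":0.0015,"z":0.0501,"rz":0.0012}
[ 298  130   42   44 1442] 0.11090462426153233 ((603.853759765625, -257.0242004394531), 12.776387214660645)
[ 300  219   37   38 1092] 0.09083420074411036 ((544.1338500976562, -258.92791748046875), 12.92312240600586)
[ 299  299   38   49 1505] 0.11061087334076783 ((484.34771728515625, -260.74114990234375), 13.112196922302246)
```

View pics/w7.png

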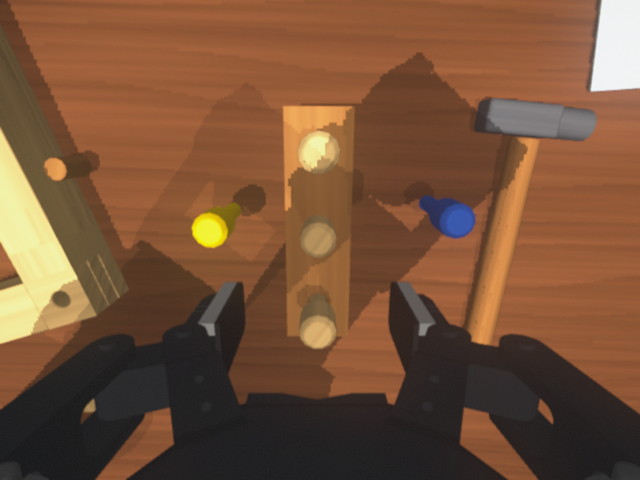

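```bash
python3 - <<'E'
from h import *
im=np.load('/tmp/w7.npz'); im={k:im[k] for k in im}
P=cloud(im); b=im['color']
cv2.imwrite('pics/z7.png',cv2.resize(b[250:340,0:140],None,fx=5,fy=5,interpolation=cv2.INTER_CUBIC))
f=240/np.tan(np.radians(im['fov_y'])/2);T=im['cam_to_world']
def ray(u,v,z):
    d=T[:3,:3]@np.array([(u-im['cx'])/f,(v-im['cy'])/f,1]); o=T[:3,3]; return o+d*(z-o[2])/d[2]
print(ray(62,298,.054), ray(319,238,.09))
# hole from depth: pixels within 20mm of est below .045
h=(np.hypot(P[...,0]-.477,P[...,1]+.048)<.014)
mm=h&(P[...,2]<.05); v,u=np.where(mm); print(len(u),u.mean() if len(u) else 0,v.mean() if len(u) else 0)
g=cv2.cvtColor(b,cv2.COLOR_BGR2GRAY)
w=g[285:312,46:80]; print(w[::3,::2])
E
```

```text
[ 0.47743232 -0.05014685  0.054     ] [ 0.54598285 -0.25950459  0.09      ]
180 62.3 297.3
[[229 230 231 231 231 231 230 227 201 167 168 167 168 168 168 167 167]
 [230 229 229 228 228 227 224 198 167 167 166 165 165 165 165 165 165]
 [226 226 227 224 203 160 119 104 117 140 162 166 165 166 167 167 166]
 [226 226 218 169  93  86  84  87  85  85  98 147 166 163 161 160 159]
 [226 226 198 109  87  85  86  88  88  90  91  98 148 159 160 160 161]
 [228 221 163 129  86  85  89  91  90  91  93  96 128 163 163 165 167]
 [226 201 165 149 123  92  91  93  92  93  95 100 147 168 170 170 168]
 [165 159 159 161 157 147 129 111 108 109 122 153 167 166 165 163 163]
 [163 164 167 168 168 168 166 164 161 160 162 163 164 163 164 165 166]]
```

View pics/z7.png

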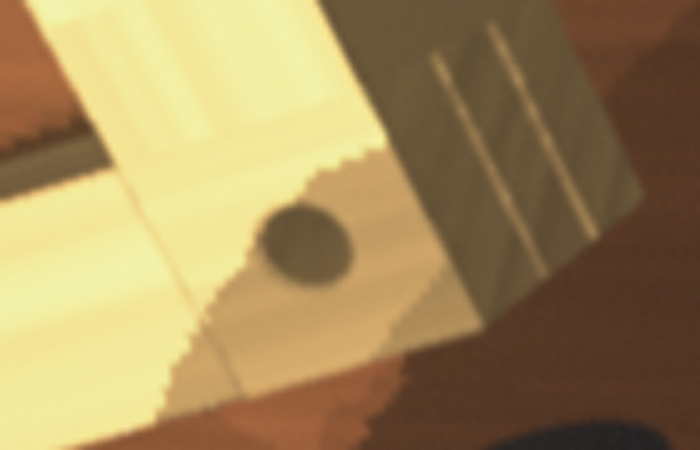

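Request:
{"api": "play_rows", "payload": {
  "commands": [
    {"grip": -0.4, "x": -0.0026, "y": 0.0021, "z": 0.03, "rx": 0, "ry": 0, "rz": 0},
    {"grip": -0.4, "x": 0, "y": 0, "z": 0.035, "rx": 0, "ry": 0, "rz": 0},
    {"grip": -0.4, "x": 0, "y": 0, "z": 0.035, "rx": 0, "ry": 0, "rz": 0},
    {"grip": -0.4, "x": 0, "y": 0, "z": 0.02, "rx": 0, "ry": 0, "rz": 0},
    {"grip": -0.4, "x": 0, "y": 0, "z": 0.003, "rx": 0, "ry": 0, "rz": 0},
    {"grip": -0.4, "x": 0, "y": 0, "z": 0, "rx": 0, "ry": 0, "rz": 0},
    {"grip": -0.4, "x": 0, "y": 0, "z": 0, "rx": 0, "ry": 0, "rz": 0}
  ]
}}

```text
time_s: 15.92
position: [0.544, -0.2579, 0.0801]
tool_rot: [[0.999, 0.036, 0.001], [0.036, -0.999, -0.001], [0.001, 0.001, -1.0]]
ft_force: [1.3, -0.3, -0.2]
grip_width: 0.0601
```

```bash
python3 - <<'E'
from h import *
import plan
im=shot('wrist','w8.png'); 
st()
plan.plan([.5430,-.2582,.076],-88,1)
E
```

```text
t 15.975 pos [ 0.544 -0.258  0.08 ] F [ 0.24  0.29 -0.17] M [0.002 0.044 0.006] w 0.05979114590837999 q [-36.6  36.   79.   -0.   65.   51.3]
yaw0 -87.92 dyaw -0.08 shift [-0.001  -0.0002 -0.004 ] tilt [ 0.0012 -0.0009]
{"grip":G,"x":-0.001,"y":0.0002,"z":0.004,"rz":0.0013}
```

View pics/w8.png

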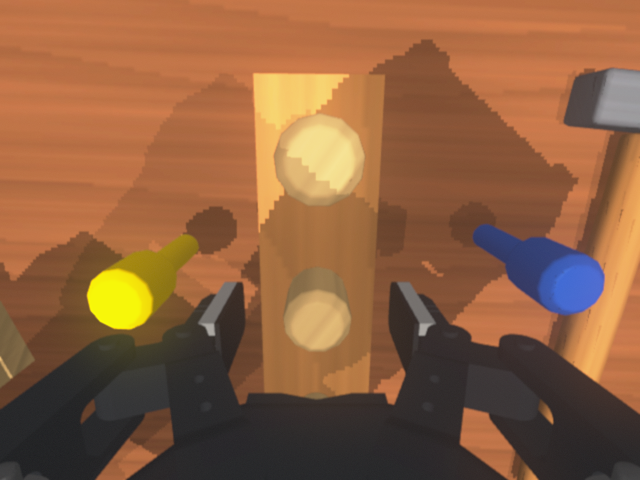

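Request:
{"api": "play_rows", "payload": {
  "commands": [
    {"grip": -0.4, "x": -0.001, "y": 0, "z": 0.004, "rx": 0, "ry": 0, "rz": 0},
    {"grip": 1, "x": 0, "y": 0, "z": 0, "rx": 0, "ry": 0, "rz": 0},
    {"grip": 1, "x": 0, "y": 0, "z": 0, "rx": 0, "ry": 0, "rz": 0},
    {"grip": 1, "x": 0, "y": 0, "z": 0, "rx": 0, "ry": 0, "rz": 0},
    {"grip": 1, "x": 0, "y": 0, "z": 0, "rx": 0, "ry": 0, "rz": 0},
    {"grip": 1, "x": 0, "y": 0, "z": 0, "rx": 0, "ry": 0, "rz": 0}
  ],
  "squeeze": 60
}}

```text
time_s: 16.73
position: [0.5428, -0.258, 0.0754]
tool_rot: [[0.999, 0.036, 0.0], [0.036, -0.999, -0.0], [0.0, 0.0, -1.0]]
ft_force: [-0.2, -0.1, 3.0]
grip_width: 0.0243
```

Request:
{"api": "play_rows", "payload": {
  "commands": [
    {"grip": 1, "x": 0, "y": 0, "z": -0.005, "rx": 0, "ry": 0, "rz": 0},
    {"grip": 1, "x": 0, "y": 0, "z": -0.02, "rx": 0, "ry": 0, "rz": 0},
    {"grip": 1, "x": 0, "y": 0, "z": -0.04, "rx": 0, "ry": 0, "rz": 0},
    {"grip": 1, "x": 0, "y": 0, "z": -0.04, "rx": 0, "ry": 0, "rz": 0},
    {"grip": 1, "x": 0, "y": 0, "z": -0.005, "rx": 0, "ry": 0, "rz": 0}
  ]
}}

```text
time_s: 17.35
position: [0.5434, -0.2584, 0.188]
tool_rot: [[0.999, 0.036, 0.004], [0.036, -0.999, -0.003], [0.004, 0.003, -1.0]]
ft_force: [0.2, -0.9, -0.4]
grip_width: 0.0242
```

```bash
python3 - <<'E'
from h import *
import plan
im=shot('side','s9.png'); 
st()
plan.plan([.4768,-.048,.17],-88,5)
b=im['color']; cv2.imwrite('pics/s9z.png',cv2.resize(b[100:400,200:500],None,fx=2,fy=2))
E
```

```text
t 17.4 pos [ 0.543  -0.2581  0.1868] F [ 0.48  0.13 -0.32] M [ 0.001 -0.026  0.014] w 0.02453456622024599 q [-36.7  29.4  71.5   0.   78.9  51.3]
yaw0 -87.94 dyaw -0.06 shift [-0.0662  0.2101 -0.0168] tilt [ 0.0023 -0.0017]
{"grip":G,"x":-0.0117,"y":-0.0425,"z":0.0033,"rz":0.0002}
{"grip":G,"x":-0.0117,"y":-0.0425,"z":0.0033,"rz":0.0002}
{"grip":G,"x":-0.0118,"y":-0.0425,"z":0.0033,"rz":0.0002}
{"grip":G,"x":-0.0118,"y":-0.0425,"z":0.0033,"rz":0.0002}
{"grip":G,"x":-0.0118,"y":-0.0425,"z":0.0033,"rz":0.0002}
```

View pics/s9z.png

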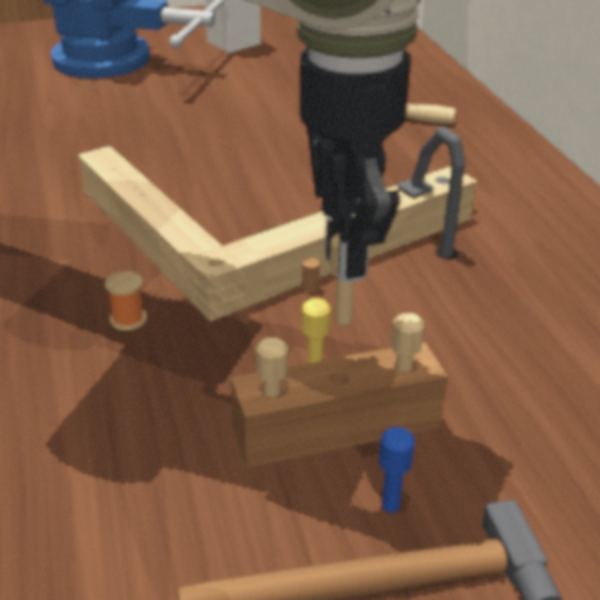

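Request:
{"api": "play_rows", "payload": {
  "commands": [
    {"grip": 1, "x": -0.0117, "y": -0.042, "z": 0, "rx": 0, "ry": 0, "rz": 0},
    {"grip": 1, "x": -0.0117, "y": -0.042, "z": 0, "rx": 0, "ry": 0, "rz": 0},
    {"grip": 1, "x": -0.0118, "y": -0.042, "z": 0.005, "rx": 0, "ry": 0, "rz": 0},
    {"grip": 1, "x": -0.0118, "y": -0.042, "z": 0.01, "rx": 0, "ry": 0, "rz": 0},
    {"grip": 1, "x": -0.0118, "y": -0.042, "z": 0.02, "rx": 0, "ry": 0, "rz": 0},
    {"grip": 1, "x": 0, "y": 0, "z": 0.018, "rx": 0, "ry": 0, "rz": 0},
    {"grip": 1, "x": 0, "y": 0, "z": 0, "rx": 0, "ry": 0, "rz": 0},
    {"grip": 1, "x": 0, "y": 0, "z": 0, "rx": 0, "ry": 0, "rz": 0}
  ]
}}

```text
time_s: 18.4
position: [0.4766, -0.0506, 0.1322]
tool_rot: [[0.999, 0.035, -0.0], [0.035, -0.999, 0.0], [-0.0, -0.0, -1.0]]
ft_force: [0.2, -0.3, -0.9]
grip_width: 0.0245
```

```bash
python3 - <<'E'
from h import *
import plan
st()
for c in ['side','top','wrist']:
    im=shot(c,c+'10.png'); np.savez('/tmp/%s10.npz'%c,**im)
    if c=='side': cv2.imwrite('pics/side10z.png',cv2.resize(im['color'][170:290,250:370],None,fx=5,fy=5,interpolation=cv2.INTER_CUBIC))
    if c=='side':
        for p in ([.4767,-.049,.065],[.4767,-.049,.054],[.4767,-.049,.11]): print(proj(im,p))
st()
plan.plan([.4767,-.049,.135],-88,1)
E
```

```text
t 18.4 pos [ 0.4766 -0.0506  0.1322] F [ 0.25 -0.35 -0.88] M [-0.04   0.022  0.004] w 0.024480121976738704 q [-20.2  21.9  95.4  -0.   62.7  67.7]
(np.float64(307.73152080006173), np.float64(227.1644871285363))
(np.float64(307.93309733085835), np.float64(231.5716068980589))
(np.float64(306.87730961496607), np.float64(208.48864730579103))
t 18.55 pos [ 0.4767 -0.0506  0.1325] F [-0.36 -0.6  -1.19] M [ 0.024 -0.     0.032] w 0.02439426139999979 q [-20.3  21.9  95.4   0.   62.6  67.7]
yaw0 -87.99 dyaw -0.01 shift [0.     0.0016 0.0025] tilt [ 0.0008 -0.0003]
{"grip":G,"x":0.0001,"y":-0.0016,"z":-0.0025,"rz":0.0002}
```

View pics/side10z.png

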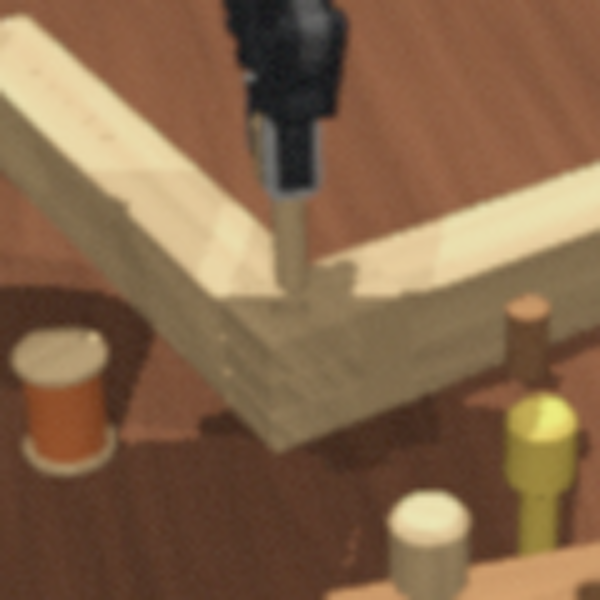

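View pics/wrist10.png

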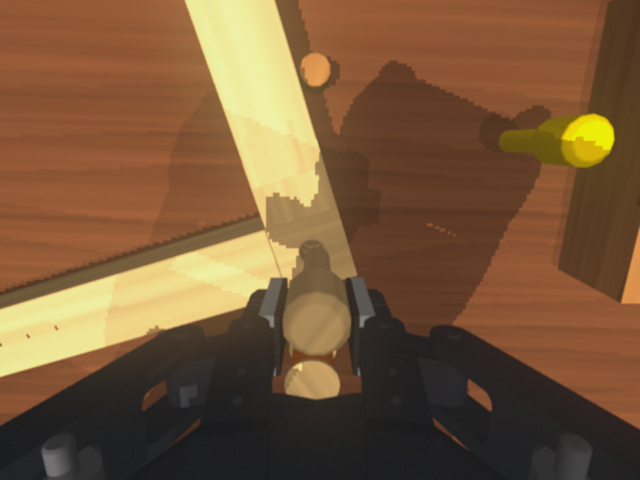

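```bash
python3 - <<'E'
from h import *
im=np.load('/tmp/wrist10.npz'); im={k:im[k] for k in im}
b=im['color'][215:365,255:375]; b=np.clip(b.astype(float)*1.5,0,255).astype(np.uint8)
cv2.imwrite('pics/w10z.png',cv2.resize(b,None,fx=4,fy=4,interpolation=cv2.INTER_CUBIC))
for p in ([.4767,-.0506,.065],[.4767,-.049,.054],[.4772,-.0479,.054],[.4762,-.0487,.054]): print(p,proj(im,p))
E
```

```text
[0.4767, -0.0506, 0.065] (np.float64(315.1239042934242), np.float64(257.8970183469055))
[0.4767, -0.049, 0.054] (np.float64(312.51252813548166), np.float64(252.00496516694108))
[0.4772, -0.0479, 0.054] (np.float64(310.70722764701213), np.float64(251.14669467186854))
[0.4762, -0.0487, 0.054] (np.float64(311.9854921439471), np.float64(252.78227281834654))
```

View pics/w10z.png

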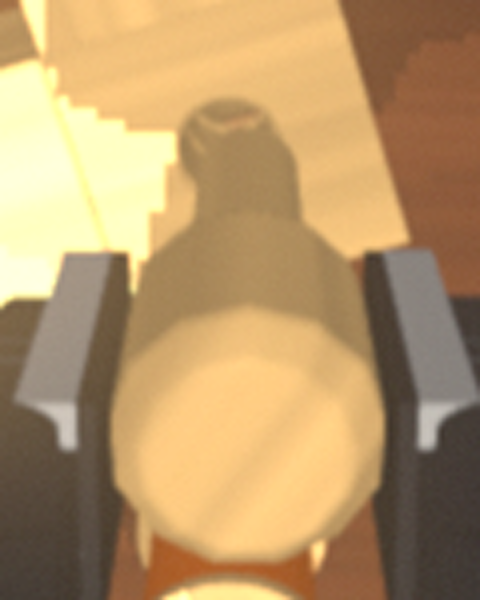

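Request:
{"api": "play_rows", "payload": {
  "commands": [
    {"grip": 1, "x": 0.0005, "y": -0.0019, "z": 0.003, "rx": 0, "ry": 0, "rz": 0},
    {"grip": 1, "x": 0, "y": 0, "z": 0.004, "rx": 0, "ry": 0, "rz": 0},
    {"grip": 1, "x": 0, "y": 0, "z": 0.003, "rx": 0, "ry": 0, "rz": 0},
    {"grip": 1, "x": 0, "y": 0, "z": 0.001, "rx": 0, "ry": 0, "rz": 0},
    {"grip": 1, "x": 0, "y": 0, "z": 0.001, "rx": 0, "ry": 0, "rz": 0},
    {"grip": 1, "x": 0, "y": 0, "z": 0, "rx": 0, "ry": 0, "rz": 0}
  ]
}}

```text
time_s: 19.3
position: [0.4769, -0.0483, 0.1201]
tool_rot: [[0.999, 0.036, -0.0], [0.036, -0.999, -0.0], [-0.0, 0.0, -1.0]]
ft_force: [1.2, -0.2, 0.0]
grip_width: 0.0246
```

```bash
python3 - <<'E'
from h import *
st()
im=shot('wrist','w11.png')
b=im['color'][215:365,255:375]; b=np.clip(b.astype(float)*1.5,0,255).astype(np.uint8)
cv2.imwrite('pics/w11z.png',cv2.resize(b,None,fx=4,fy=4,interpolation=cv2.INTER_CUBIC))
E
```

```text
t 19.3 pos [ 0.4769 -0.0483  0.1201] F [ 1.21 -0.18  0.02] M [-0.058  0.003  0.042] w 0.024599786009855268 q [-20.   22.9  96.4  -0.   60.7  68. ]
```

View pics/w11z.png

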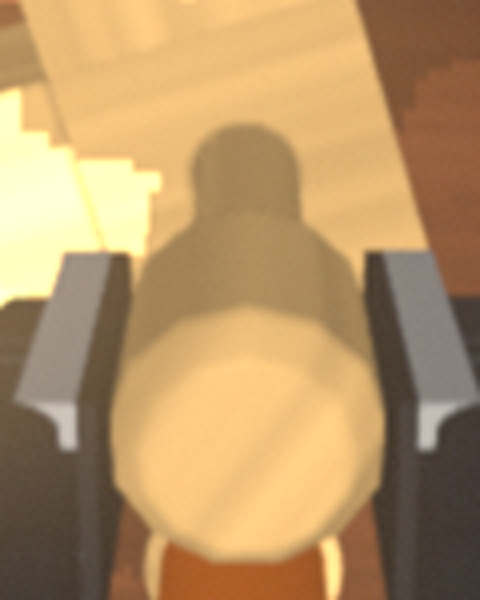

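Request:
{"api": "play_rows", "payload": {
  "commands": [
    {"grip": 1, "x": 0, "y": 0, "z": 0.001, "rx": 0, "ry": 0, "rz": 0},
    {"grip": 1, "x": 0, "y": 0, "z": 0.001, "rx": 0, "ry": 0, "rz": 0},
    {"grip": 1, "x": 0, "y": 0, "z": 0, "rx": 0, "ry": 0, "rz": 0}
  ]
}}

```text
time_s: 19.73
position: [0.4767, -0.0482, 0.1181]
tool_rot: [[0.999, 0.036, -0.0], [0.036, -0.999, 0.0], [-0.0, -0.0, -1.0]]
ft_force: [-0.5, 0.1, -0.8]
grip_width: 0.0243
```

Request:
{"api": "play_rows", "payload": {
  "commands": [
    {"grip": 1, "x": 0, "y": 0, "z": 0.001, "rx": 0, "ry": 0, "rz": 0},
    {"grip": 1, "x": 0, "y": 0, "z": 0.0005, "rx": 0, "ry": 0, "rz": 0},
    {"grip": 1, "x": 0, "y": 0, "z": 0, "rx": 0, "ry": 0, "rz": 0}
  ]
}}

```text
time_s: 20.1
position: [0.4767, -0.0482, 0.1165]
tool_rot: [[0.999, 0.036, -0.001], [0.036, -0.999, 0.0], [-0.001, -0.0, -1.0]]
ft_force: [-1.4, 0.3, 0.2]
grip_width: 0.0243
```

Request:
{"api": "play_rows", "payload": {
  "commands": [
    {"grip": 1, "x": 0, "y": 0, "z": 0.001, "rx": 0, "ry": 0, "rz": 0},
    {"grip": 1, "x": 0, "y": 0, "z": 0.001, "rx": 0, "ry": 0, "rz": 0},
    {"grip": 1, "x": 0, "y": 0, "z": 0, "rx": 0, "ry": 0, "rz": 0}
  ]
}}

```text
time_s: 20.48
position: [0.4767, -0.0482, 0.1145]
tool_rot: [[0.999, 0.036, -0.0], [0.036, -0.999, 0.0], [-0.0, -0.0, -1.0]]
ft_force: [-1.9, 0.6, -0.5]
grip_width: 0.0242
```

```bash
python3 - <<'E'
from h import *
st()
im=shot('side')
cv2.imwrite('pics/s12z.png',cv2.resize(im['color'][170:290,250:370],None,fx=5,fy=5,interpolation=cv2.INTER_CUBIC)); st()
E
```

```text
t 20.475 pos [ 0.4767 -0.0482  0.1145] F [-1.9   0.65 -0.54] M [0.224 0.476 0.033] w 0.02423973180652222 q [-20.   23.4  96.8   0.   59.9  68. ]
t 20.525 pos [ 0.4767 -0.0482  0.1145] F [-1.8   1.19 -0.85] M [ 0.205  0.435 -0.028] w 0.024517147251371153 q [-20.   23.4  96.8   0.   59.9  68. ]
```

View pics/s12z.png

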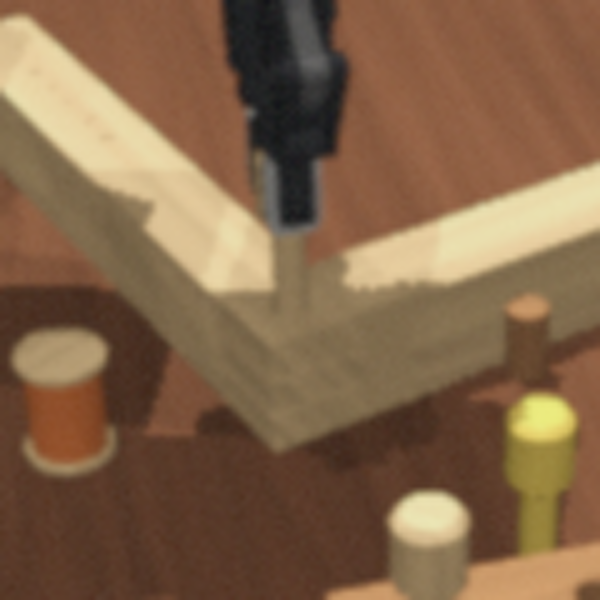

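Request:
{"api": "play_rows", "payload": {
  "commands": [
    {"grip": 1, "x": -0.0004, "y": -0.0002, "z": 0.002, "rx": 0, "ry": 0, "rz": 0},
    {"grip": 1, "x": 0, "y": 0, "z": 0.002, "rx": 0, "ry": 0, "rz": 0},
    {"grip": 1, "x": 0, "y": 0, "z": 0.002, "rx": 0, "ry": 0, "rz": 0},
    {"grip": 1, "x": 0, "y": 0, "z": 0.002, "rx": 0, "ry": 0, "rz": 0},
    {"grip": 1, "x": 0, "y": 0, "z": 0, "rx": 0, "ry": 0, "rz": 0}
  ]
}}

```text
time_s: 21.15
position: [0.4764, -0.0481, 0.1064]
tool_rot: [[0.999, 0.036, -0.0], [0.036, -0.999, 0.0], [-0.0, -0.0, -1.0]]
ft_force: [-1.2, -0.4, -1.0]
grip_width: 0.0243
```

Request:
{"api": "play_rows", "payload": {
  "commands": [
    {"grip": 1, "x": 0, "y": 0, "z": 0.0015, "rx": 0, "ry": 0, "rz": 0},
    {"grip": 1, "x": 0, "y": 0, "z": 0.0015, "rx": 0, "ry": 0, "rz": 0},
    {"grip": 1, "x": 0, "y": 0, "z": 0.001, "rx": 0, "ry": 0, "rz": 0},
    {"grip": 1, "x": 0, "y": 0, "z": 0, "rx": 0, "ry": 0, "rz": 0}
  ]
}}

```text
time_s: 21.65
position: [0.4764, -0.0481, 0.1025]
tool_rot: [[0.999, 0.036, -0.0], [0.036, -0.999, 0.0], [-0.0, -0.0, -1.0]]
ft_force: [-1.3, -0.6, -1.6]
grip_width: 0.0238
```

Request:
{"api": "play_rows", "payload": {
  "commands": [
    {"grip": 1, "x": 0, "y": 0, "z": 0.0015, "rx": 0, "ry": 0, "rz": 0},
    {"grip": 1, "x": 0, "y": 0, "z": 0.0015, "rx": 0, "ry": 0, "rz": 0},
    {"grip": 1, "x": 0, "y": 0, "z": 0.001, "rx": 0, "ry": 0, "rz": 0},
    {"grip": 1, "x": 0, "y": 0, "z": 0, "rx": 0, "ry": 0, "rz": 0}
  ]
}}

```text
time_s: 22.15
position: [0.4764, -0.048, 0.0985]
tool_rot: [[0.999, 0.036, -0.0], [0.036, -0.999, 0.0], [-0.0, -0.0, -1.0]]
ft_force: [-1.7, -0.2, -0.5]
grip_width: 0.0244
```

Request:
{"api": "play_rows", "payload": {
  "commands": [
    {"grip": 1, "x": -0.0002, "y": 0, "z": 0.002, "rx": 0, "ry": 0, "rz": 0},
    {"grip": 1, "x": 0, "y": 0, "z": 0.002, "rx": 0, "ry": 0, "rz": 0},
    {"grip": 1, "x": 0, "y": 0, "z": 0.002, "rx": 0, "ry": 0, "rz": 0},
    {"grip": 1, "x": 0, "y": 0, "z": 0.002, "rx": 0, "ry": 0, "rz": 0},
    {"grip": 1, "x": 0, "y": 0, "z": 0.002, "rx": 0, "ry": 0, "rz": 0},
    {"grip": 1, "x": 0, "y": 0, "z": 0, "rx": 0, "ry": 0, "rz": 0}
  ]
}}

```text
time_s: 22.9
position: [0.4762, -0.0481, 0.0884]
tool_rot: [[0.999, 0.036, -0.0], [0.036, -0.999, 0.0], [-0.0, -0.0, -1.0]]
ft_force: [0.1, -0.4, -1.6]
grip_width: 0.0244
```

Request:
{"api": "play_rows", "payload": {
  "commands": [
    {"grip": 1, "x": 0, "y": 0, "z": 0.0015, "rx": 0, "ry": 0, "rz": 0},
    {"grip": 1, "x": 0, "y": 0, "z": 0.0015, "rx": 0, "ry": 0, "rz": 0},
    {"grip": 1, "x": 0, "y": 0, "z": 0.001, "rx": 0, "ry": 0, "rz": 0},
    {"grip": 1, "x": 0, "y": 0, "z": 0, "rx": 0, "ry": 0, "rz": 0}
  ]
}}

```text
time_s: 23.4
position: [0.4762, -0.0481, 0.0845]
tool_rot: [[0.999, 0.036, -0.0], [0.036, -0.999, 0.0], [-0.0, -0.0, -1.0]]
ft_force: [-1.2, 0.1, -1.1]
grip_width: 0.0241
```

Request:
{"api": "play_rows", "payload": {
  "commands": [
    {"grip": 1, "x": 0, "y": 0, "z": 0.0015, "rx": 0, "ry": 0, "rz": 0},
    {"grip": 1, "x": 0, "y": 0, "z": 0.0015, "rx": 0, "ry": 0, "rz": 0},
    {"grip": 1, "x": 0, "y": 0, "z": 0, "rx": 0, "ry": 0, "rz": 0}
  ]
}}

```text
time_s: 23.78
position: [0.4762, -0.0481, 0.0815]
tool_rot: [[0.999, 0.036, -0.0], [0.036, -0.999, 0.0], [-0.0, -0.0, -1.0]]
ft_force: [-0.7, -0.2, -1.1]
grip_width: 0.0242
```

Request:
{"api": "play_rows", "payload": {
  "commands": [
    {"grip": 1, "x": 0, "y": 0, "z": 0.001, "rx": 0, "ry": 0, "rz": 0},
    {"grip": 1, "x": 0, "y": 0, "z": 0.001, "rx": 0, "ry": 0, "rz": 0},
    {"grip": 1, "x": 0, "y": 0, "z": 0, "rx": 0, "ry": 0, "rz": 0}
  ]
}}

```text
time_s: 24.15
position: [0.4763, -0.0481, 0.0797]
tool_rot: [[0.999, 0.036, 0.0], [0.036, -0.999, -0.0], [0.0, 0.0, -1.0]]
ft_force: [-2.3, -0.5, 2.3]
grip_width: 0.0247
```

Request:
{"api": "play_rows", "payload": {
  "commands": [
    {"grip": 1, "x": 0, "y": 0, "z": 0.001, "rx": 0, "ry": 0, "rz": 0},
    {"grip": 1, "x": 0, "y": 0, "z": 0, "rx": 0, "ry": 0, "rz": 0}
  ]
}}

```text
time_s: 24.4
position: [0.4764, -0.0481, 0.079]
tool_rot: [[0.999, 0.036, 0.001], [0.036, -0.999, -0.0], [0.001, 0.0, -1.0]]
ft_force: [-2.6, 1.9, 6.3]
grip_width: 0.0243
```

Request:
{"api": "play_rows", "payload": {
  "commands": [
    {"grip": 1, "x": 0, "y": 0, "z": 0.0007, "rx": 0, "ry": 0, "rz": 0},
    {"grip": 1, "x": 0, "y": 0, "z": 0, "rx": 0, "ry": 0, "rz": 0}
  ]
}}

```text
time_s: 24.65
position: [0.4764, -0.0482, 0.0786]
tool_rot: [[0.999, 0.036, 0.001], [0.036, -0.999, -0.0], [0.001, 0.0, -1.0]]
ft_force: [-4.1, -0.1, 10.3]
grip_width: 0.0241
```

Request:
{"api": "play_rows", "payload": {
  "commands": [
    {"grip": 1, "x": -0.0002, "y": 0, "z": 0.0006, "rx": 0, "ry": 0, "rz": 0},
    {"grip": 1, "x": 0, "y": 0, "z": 0, "rx": 0, "ry": 0, "rz": 0}
  ]
}}

```text
time_s: 24.9
position: [0.4764, -0.0482, 0.0781]
tool_rot: [[0.999, 0.036, 0.001], [0.036, -0.999, -0.0], [0.001, 0.001, -1.0]]
ft_force: [-3.5, 0.9, 10.3]
grip_width: 0.0242
```

Request:
{"api": "play_rows", "payload": {
  "commands": [
    {"grip": 1, "x": 0, "y": 0, "z": 0.0006, "rx": 0, "ry": 0, "rz": 0},
    {"grip": 1, "x": 0, "y": 0, "z": 0, "rx": 0, "ry": 0, "rz": 0}
  ]
}}

```text
time_s: 25.15
position: [0.4764, -0.0482, 0.0774]
tool_rot: [[0.999, 0.036, 0.001], [0.036, -0.999, -0.0], [0.001, 0.0, -1.0]]
ft_force: [-2.2, -0.3, 9.6]
grip_width: 0.0243
```

Request:
{"api": "play_rows", "payload": {
  "commands": [
    {"grip": 1, "x": 0, "y": 0, "z": 0.0006, "rx": 0, "ry": 0, "rz": 0},
    {"grip": 1, "x": 0, "y": 0, "z": 0, "rx": 0, "ry": 0, "rz": 0}
  ]
}}

```text
time_s: 25.4
position: [0.4763, -0.0481, 0.0768]
tool_rot: [[0.999, 0.036, 0.001], [0.036, -0.999, -0.0], [0.001, 0.0, -1.0]]
ft_force: [-2.7, 0.8, 9.0]
grip_width: 0.0244
```

Passing the cork. About 7 mm remain.

Request:
{"api": "play_rows", "payload": {
  "commands": [
    {"grip": 1, "x": 0, "y": 0, "z": 0.001, "rx": 0, "ry": 0, "rz": 0},
    {"grip": 1, "x": 0, "y": 0, "z": 0.001, "rx": 0, "ry": 0, "rz": 0},
    {"grip": 1, "x": 0, "y": 0, "z": 0.001, "rx": 0, "ry": 0, "rz": 0},
    {"grip": 1, "x": 0, "y": 0, "z": 0, "rx": 0, "ry": 0, "rz": 0}
  ]
}}

```text
time_s: 25.9
position: [0.4763, -0.0481, 0.0737]
tool_rot: [[0.999, 0.036, 0.001], [0.036, -0.999, -0.0], [0.001, 0.0, -1.0]]
ft_force: [-3.1, 0.7, 8.5]
grip_width: 0.0244
```

Request:
{"api": "play_rows", "payload": {
  "commands": [
    {"grip": 1, "x": 0, "y": 0, "z": 0.001, "rx": 0, "ry": 0, "rz": 0},
    {"grip": 1, "x": 0, "y": 0, "z": 0.001, "rx": 0, "ry": 0, "rz": 0},
    {"grip": 1, "x": 0, "y": 0, "z": 0, "rx": 0, "ry": 0, "rz": 0}
  ]
}}

```text
time_s: 26.28
position: [0.4763, -0.0481, 0.0717]
tool_rot: [[0.999, 0.036, 0.001], [0.036, -0.999, -0.0], [0.001, 0.0, -1.0]]
ft_force: [-3.0, 1.0, 7.4]
grip_width: 0.0242
```

Request:
{"api": "play_rows", "payload": {
  "commands": [
    {"grip": 1, "x": 0, "y": 0, "z": 0.001, "rx": 0, "ry": 0, "rz": 0},
    {"grip": 1, "x": 0, "y": 0, "z": 0, "rx": 0, "ry": 0, "rz": 0}
  ]
}}

```text
time_s: 26.52
position: [0.4763, -0.0481, 0.0707]
tool_rot: [[0.999, 0.036, 0.001], [0.036, -0.999, -0.0], [0.001, 0.0, -1.0]]
ft_force: [-3.9, 0.5, 8.0]
grip_width: 0.0241
```

Request:
{"api": "play_rows", "payload": {
  "commands": [
    {"grip": 1, "x": 0, "y": 0, "z": 0.0007, "rx": 0, "ry": 0, "rz": 0},
    {"grip": 1, "x": 0, "y": 0, "z": 0, "rx": 0, "ry": 0, "rz": 0}
  ]
}}

```text
time_s: 26.78
position: [0.4763, -0.0482, 0.07]
tool_rot: [[0.999, 0.036, 0.001], [0.036, -0.999, -0.0], [0.001, 0.0, -1.0]]
ft_force: [-3.6, 1.7, 8.5]
grip_width: 0.0243
```

Request:
{"api": "play_rows", "payload": {
  "commands": [
    {"grip": 1, "x": 0, "y": 0, "z": 0.0006, "rx": 0, "ry": 0, "rz": 0},
    {"grip": 1, "x": 0, "y": 0, "z": 0, "rx": 0, "ry": 0, "rz": 0}
  ]
}}

```text
time_s: 27.02
position: [0.4763, -0.0482, 0.0695]
tool_rot: [[0.999, 0.036, 0.001], [0.036, -0.999, -0.0], [0.001, 0.0, -1.0]]
ft_force: [-3.4, 1.2, 8.7]
grip_width: 0.0245
```

Request:
{"api": "play_rows", "payload": {
  "commands": [
    {"grip": 1, "x": 0, "y": 0, "z": 0.0005, "rx": 0, "ry": 0, "rz": 0},
    {"grip": 1, "x": 0, "y": 0, "z": 0, "rx": 0, "ry": 0, "rz": 0}
  ]
}}

```text
time_s: 27.28
position: [0.4763, -0.0482, 0.0693]
tool_rot: [[0.999, 0.036, 0.001], [0.036, -0.999, -0.001], [0.001, 0.001, -1.0]]
ft_force: [-4.0, 1.9, 14.8]
grip_width: 0.0243
```

Request:
{"api": "play_rows", "payload": {
  "commands": [
    {"grip": 1, "x": 0, "y": 0, "z": 0.0003, "rx": 0, "ry": 0, "rz": 0},
    {"grip": 1, "x": 0, "y": 0, "z": 0, "rx": 0, "ry": 0, "rz": 0}
  ]
}}

```text
time_s: 27.52
position: [0.4763, -0.0482, 0.0693]
tool_rot: [[0.999, 0.036, 0.002], [0.036, -0.999, -0.001], [0.002, 0.001, -1.0]]
ft_force: [-6.0, 1.9, 17.6]
grip_width: 0.0243
```

```bash
python3 - <<'E'
from h import *
st()
im=shot('side')
cv2.imwrite('pics/s13z.png',cv2.resize(im['color'][170:290,250:370],None,fx=5,fy=5,interpolation=cv2.INTER_CUBIC)); st()
E
```

```text
t 27.525 pos [ 0.4763 -0.0482  0.0693] F [-5.99  1.86 17.59] M [0.252 1.051 0.052] w 0.024251213299596418 q [-20.   27.4  99.9  -0.   52.7  68. ]
t 27.575 pos [ 0.4764 -0.0482  0.0693] F [-5.71  0.88 17.69] M [ 0.281  1.059 -0.012] w 0.024480909412508408 q [-20.   27.4  99.9  -0.   52.6  68. ]
```

View pics/s13z.png

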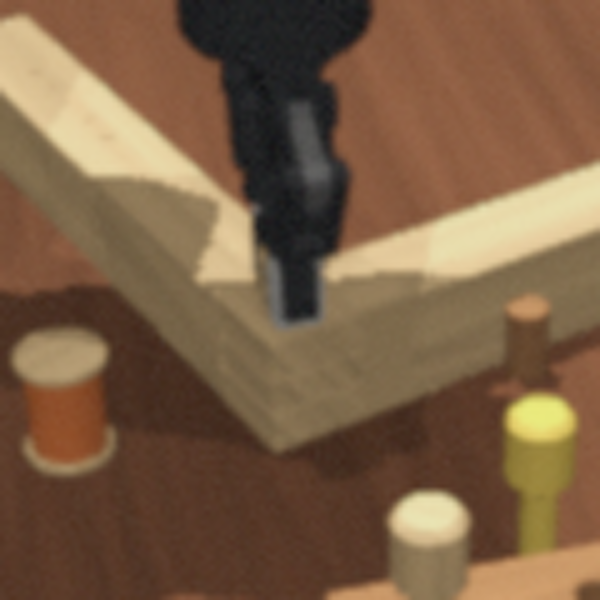

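Request:
{"api": "play_rows", "payload": {
  "commands": [
    {"grip": 1, "x": -0.0004, "y": 0, "z": -0.0006, "rx": 0, "ry": 0, "rz": 0},
    {"grip": -0.3, "x": 0, "y": 0, "z": 0, "rx": 0, "ry": 0, "rz": 0},
    {"grip": -0.3, "x": 0, "y": 0, "z": 0, "rx": 0, "ry": 0, "rz": 0},
    {"grip": -0.3, "x": 0, "y": 0, "z": 0, "rx": 0, "ry": 0, "rz": 0},
    {"grip": -0.3, "x": 0, "y": 0, "z": -0.02, "rx": 0, "ry": 0, "rz": 0},
    {"grip": -0.3, "x": 0, "y": 0, "z": -0.04, "rx": 0, "ry": 0, "rz": 0},
    {"grip": -0.3, "x": -0.04, "y": 0, "z": -0.04, "rx": 0, "ry": 0, "rz": 0},
    {"grip": -0.3, "x": -0.04, "y": 0, "z": -0.02, "rx": 0, "ry": 0, "rz": 0},
    {"grip": -0.3, "x": 0, "y": 0, "z": 0, "rx": 0, "ry": 0, "rz": 0},
    {"grip": -0.3, "x": 0, "y": 0, "z": 0, "rx": 0, "ry": 0, "rz": 0}
  ]
}}

```text
time_s: 28.82
position: [0.3962, -0.0511, 0.1885]
tool_rot: [[0.999, 0.035, 0.0], [0.035, -0.999, -0.0], [0.0, 0.0, -1.0]]
ft_force: [0.1, 0.3, -0.2]
grip_width: 0.0554
```

```bash
python3 - <<'E'
from h import *
st()
im=shot('side','s14.png'); cv2.imwrite('pics/s14z.png',cv2.resize(im['color'][170:290,250:370],None,fx=5,fy=5,interpolation=cv2.INTER_CUBIC))
w=shot('wrist','w14.png'); P=cloud(w)
for nm,I in (('side',im),('wrist',w)):
    Q=cloud(I); m=(np.hypot(Q[...,0]-.4765,Q[...,1]+.0485)<.009)&(Q[...,2]>.05); print(nm,m.sum(),np.nanpercentile(Q[m][:,2],[5,50,95]) if m.any() else '')
m=(np.abs(P[...,0]-.52)<.06)&(P[...,2]>.05)&(P[...,2]<.058); print('top face',np.nanmedian(P[m][:,2]),m.sum())
E
```

```text
t 28.825 pos [ 0.3962 -0.0511  0.1885] F [ 0.07  0.3  -0.21] M [0.039 0.006 0.022] w 0.05535519358356735 q [-24.5  10.2 101.8   0.   68.   63.5]
side 37 [0.062521   0.08518653 0.08668384]
wrist 720 [0.0833875  0.08459677 0.0856985 ]
top face 0.054297314969519755 12944
```

View pics/s14z.png

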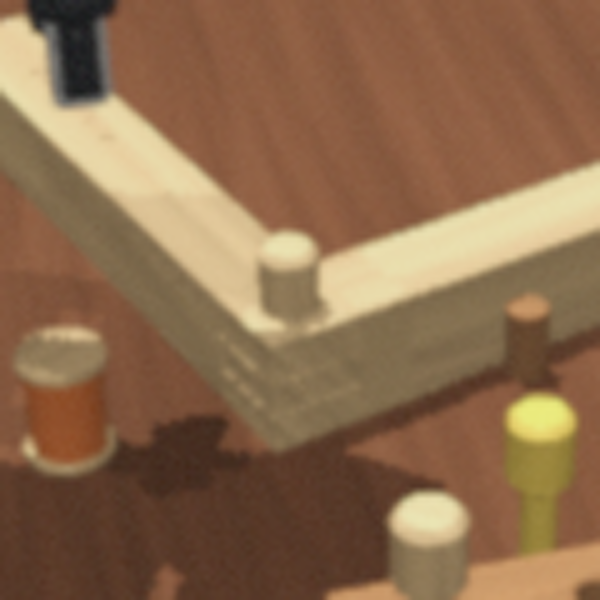

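View pics/w14.png

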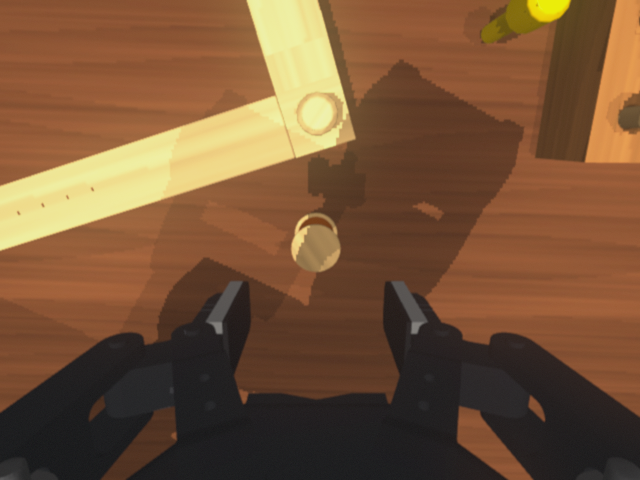

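Request:
{"api": "play_rows", "payload": {
  "commands": [
    {"grip": 1, "x": 0.03, "y": 0, "z": 0, "rx": 0, "ry": 0, "rz": 0},
    {"grip": 1, "x": 0.03, "y": 0, "z": 0, "rx": 0, "ry": 0, "rz": 0},
    {"grip": 1, "x": 0.02, "y": 0, "z": 0, "rx": 0, "ry": 0, "rz": 0},
    {"grip": 1, "x": 0, "y": 0, "z": 0.02, "rx": 0, "ry": 0, "rz": 0},
    {"grip": 1, "x": 0, "y": 0, "z": 0.03, "rx": 0, "ry": 0, "rz": 0},
    {"grip": 1, "x": 0, "y": 0, "z": 0.025, "rx": 0, "ry": 0, "rz": 0},
    {"grip": 1, "x": 0, "y": 0, "z": 0.007, "rx": 0, "ry": 0, "rz": 0},
    {"grip": 1, "x": 0, "y": 0, "z": 0.002, "rx": 0, "ry": 0, "rz": 0},
    {"grip": 1, "x": 0, "y": 0, "z": 0, "rx": 0, "ry": 0, "rz": 0}
  ]
}}

```text
time_s: 30.05
position: [0.4761, -0.0482, 0.1052]
tool_rot: [[0.999, 0.036, 0.001], [0.036, -0.999, -0.0], [0.001, 0.0, -1.0]]
ft_force: [-1.0, -0.4, 0.8]
grip_width: -0.0
```

Request:
{"api": "play_rows", "payload": {
  "commands": [
    {"grip": 1, "x": 0, "y": 0, "z": 0.001, "rx": 0, "ry": 0, "rz": 0},
    {"grip": 1, "x": 0, "y": 0, "z": 0.001, "rx": 0, "ry": 0, "rz": 0},
    {"grip": 1, "x": 0, "y": 0, "z": 0.001, "rx": 0, "ry": 0, "rz": 0},
    {"grip": 1, "x": 0, "y": 0, "z": 0, "rx": 0, "ry": 0, "rz": 0}
  ]
}}

```text
time_s: 30.55
position: [0.4756, -0.0481, 0.1016]
tool_rot: [[0.999, 0.036, -0.0], [0.036, -0.999, -0.0], [-0.0, 0.0, -1.0]]
ft_force: [-0.5, -0.1, 0.4]
grip_width: 0.0001
```

Request:
{"api": "play_rows", "payload": {
  "commands": [
    {"grip": 1, "x": 0, "y": 0, "z": 0.001, "rx": 0, "ry": 0, "rz": 0},
    {"grip": 1, "x": 0, "y": 0, "z": 0, "rx": 0, "ry": 0, "rz": 0}
  ]
}}

```text
time_s: 30.8
position: [0.4756, -0.0481, 0.1006]
tool_rot: [[0.999, 0.036, -0.0], [0.036, -0.999, 0.0], [-0.0, -0.0, -1.0]]
ft_force: [0.2, -0.6, 1.3]
grip_width: 0.0
```

Request:
{"api": "play_rows", "payload": {
  "commands": [
    {"grip": 1, "x": 0, "y": 0, "z": 0.001, "rx": 0, "ry": 0, "rz": 0},
    {"grip": 1, "x": 0, "y": 0, "z": 0.001, "rx": 0, "ry": 0, "rz": 0},
    {"grip": 1, "x": 0, "y": 0, "z": 0, "rx": 0, "ry": 0, "rz": 0}
  ]
}}

```text
time_s: 31.18
position: [0.4756, -0.0481, 0.0985]
tool_rot: [[0.999, 0.036, -0.0], [0.036, -0.999, 0.0], [-0.0, -0.0, -1.0]]
ft_force: [-0.1, -0.0, -0.1]
grip_width: -0.0002
```

Request:
{"api": "play_rows", "payload": {
  "commands": [
    {"grip": 1, "x": 0, "y": 0, "z": 0.0008, "rx": 0, "ry": 0, "rz": 0},
    {"grip": 1, "x": 0, "y": 0, "z": 0, "rx": 0, "ry": 0, "rz": 0}
  ]
}}

```text
time_s: 31.42
position: [0.4758, -0.0481, 0.0982]
tool_rot: [[0.999, 0.036, 0.001], [0.036, -0.999, -0.0], [0.001, 0.0, -1.0]]
ft_force: [-0.8, 0.0, 4.2]
grip_width: -0.0001
```

Request:
{"api": "play_rows", "payload": {
  "commands": [
    {"grip": 1, "x": 0, "y": 0, "z": 0.0006, "rx": 0, "ry": 0, "rz": 0},
    {"grip": 1, "x": 0, "y": 0, "z": 0, "rx": 0, "ry": 0, "rz": 0}
  ]
}}

```text
time_s: 31.68
position: [0.4759, -0.0481, 0.0981]
tool_rot: [[0.999, 0.036, 0.001], [0.036, -0.999, -0.0], [0.001, 0.0, -1.0]]
ft_force: [-3.2, 1.7, 11.1]
grip_width: 0.0002
```

Request:
{"api": "play_rows", "payload": {
  "commands": [
    {"grip": 1, "x": 0, "y": 0, "z": 0.0006, "rx": 0, "ry": 0, "rz": 0},
    {"grip": 1, "x": 0, "y": 0, "z": 0, "rx": 0, "ry": 0, "rz": 0}
  ]
}}

```text
time_s: 31.92
position: [0.476, -0.0481, 0.0981]
tool_rot: [[0.999, 0.036, 0.002], [0.036, -0.999, -0.001], [0.002, 0.001, -1.0]]
ft_force: [-4.7, 2.0, 16.5]
grip_width: 0.0001
```

Request:
{"api": "play_rows", "payload": {
  "commands": [
    {"grip": 1, "x": 0, "y": 0, "z": -0.01, "rx": 0, "ry": 0, "rz": 0},
    {"grip": 1, "x": 0, "y": 0, "z": -0.04, "rx": 0, "ry": 0, "rz": 0},
    {"grip": 1, "x": -0.02, "y": 0, "z": -0.04, "rx": 0, "ry": 0, "rz": 0},
    {"grip": 1, "x": -0.04, "y": 0.04, "z": -0.02, "rx": 0, "ry": 0, "rz": 0},
    {"grip": 1, "x": -0.03, "y": 0.05, "z": 0, "rx": 0, "ry": 0, "rz": 0},
    {"grip": 1, "x": -0.03, "y": 0.05, "z": 0, "rx": 0, "ry": 0, "rz": 0},
    {"grip": 1, "x": 0, "y": 0.05, "z": 0, "rx": 0, "ry": 0, "rz": 0},
    {"grip": 1, "x": 0, "y": 0, "z": 0, "rx": 0, "ry": 0, "rz": 0}
  ]
}}

```text
time_s: 32.92
position: [0.3623, -0.2451, 0.2067]
tool_rot: [[0.999, 0.032, 0.0], [0.032, -0.999, -0.001], [0.0, 0.001, -1.0]]
ft_force: [-0.1, 1.4, -0.7]
grip_width: 0.0002
```

```bash
python3 - <<'E'
from h import *
st()
im=shot('top','t15.png'); np.savez('/tmp/t15.npz',**im)
Q=cloud(im); m=(np.hypot(Q[...,0]-.4765,Q[...,1]+.0485)<.009)&(Q[...,2]>.05); print(m.sum(),np.nanpercentile(Q[m][:,2],[5,50,95]))
cv2.imwrite('pics/t15z.png',cv2.resize(im['color'][190:310,150:310],None,fx=5,fy=5,interpolation=cv2.INTER_CUBIC))
s=shot('side','s15.png')
from fit import fit
fit('top','t15')
P=Q
# fit shoulder-side edges: bar outline
E
```

```text
t 32.925 pos [ 0.3623 -0.2451  0.2067] F [-0.1   1.36 -0.71] M [0.03  0.029 0.062] w 0.00022649027817080842 q [-49.7  12.7  94.9  -0.   72.4  38.5]
99 [0.08236978 0.08493143 0.08762622]
[  89   59  203  263 9709] z 0.054404059129453675 rect [582.8 142. ] [370.5 332.2] 19.18
[[353.29998779296875, 238.0], [462.3999938964844, -75.69999694824219], [812.2999877929688, 46.0], [703.2000122070312, 359.70001220703125]]
```

View pics/t15z.png

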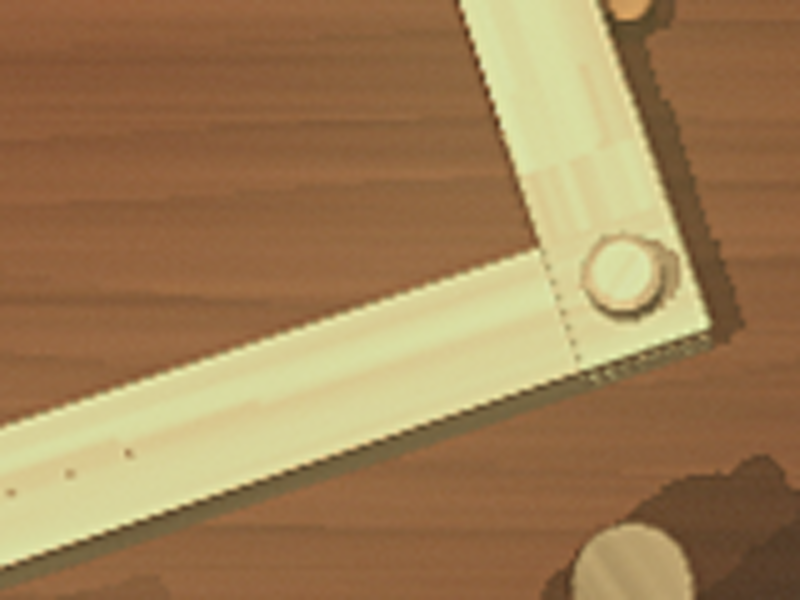

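View pics/s15.png

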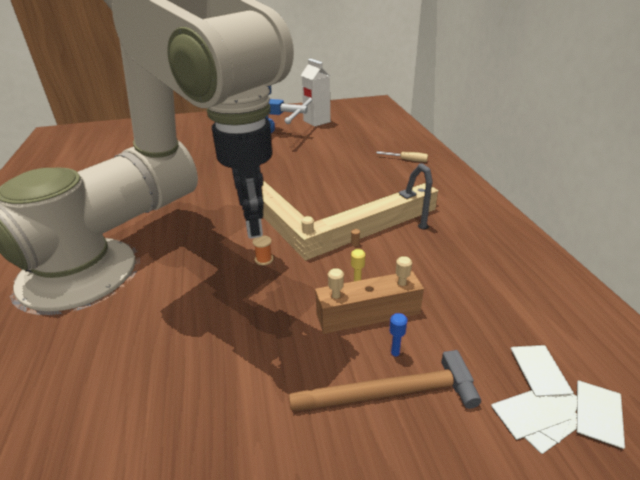

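```bash
python3 - <<'E'
from h import *
st(); print(order.close_job())
E
```

```text
t 33.025 pos [ 0.3623 -0.2422  0.2065] F [ 0.05  0.9  -0.14] M [-0.028  0.033 -0.02 ] w 0.0001376668259555543 q [-49.4  12.5  95.1   0.   72.4  38.6]
the job is handed in; nothing more can be done
None
```

The corner is together: the tenon is fully home in the slot, and the short pin is down through all three holes with its head on the wood. I handed the job in at 33 s with the arm clear.

- **Crossbar:** I gripped it near the middle, took its weight, squared it to the upright and slid the tenon in. By feel it stopped against the shoulder at about 10–12 N and against the slot bottom at about 5–8 N, well under the 35 N splitting limit. The final top picture shows the shoulder line closed and the bar square to within about 0.1°.
- **Pin:** I took it from the middle hole of the block. The cork gave at about 10 N, and the pin then stopped firmly when its head met the wood. After letting go I pressed the head with shut fingers to 16 N and it did not move. Contact put the head top at about 84 mm, so its underside is at about 54 mm as it should be.
- **Disagreement:** the camera depth read the head top at 84.6–84.9 mm. That is up to 1 mm higher than by touch, within the roughly 2 mm camera calibration.
- **Bystanders:** the long pegs, hammer, spool and the blue and yellow look-alikes look unmoved in the last pictures. I compared them by eye only.

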